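# Load the sample pots on the sliding shelf and start the warming unit

### The arm

A 7-joint arm with a two-finger parallel gripper is mounted at the origin on the work surface. World frame = base frame: x ahead of the robot, y to its left, z up, the work surface at z = 0. Lengths are in m, angles in degrees, forces in N, time in s.
With the tool pointing down it reaches from about 0.425 to 0.825 m from the base axis. Payload 3.6 kg.
Tool frame: the origin (TCP) lies on the centre line of the jaws, within the pads' length; the fingertips stand 8 mm ahead of it and the grasp point (between the pads) lies 11 mm behind it; z points along the fingers, y is the line along which they close (so a half turn about z gives the same grasp; the last joint's range is limited). The gripper opens to 85 mm and grips with 20 to 120 N. Pads are 22 mm wide; open, the fingers measure 114 mm over their backs; the gripper's body (76 mm by 85 mm) begins 54 mm behind the grasp point. The pads swing forward as they close: fully open they stand 13 mm farther back than shut.
Start: joints at [-68.554, 35.231, -0.722, 81.555, 0.464, 63.22, -2.315], TCP at [0.254, 0.598, 0.239] pointing down, gripper open.
Joint ranges: [-178.69, 178.69], [-17.37, 117.87], [-77.05, 75.6], [15.02, 138.74], [-78.02, 258.01], [0.78, 113.62], [-162.83, 162.83]. Speed limits (degrees/s): [159.86, 159.86, 180, 180, 180, 180, 180].

### API

Orientations are given as [roll, pitch, yaw] about the fixed x, y, z axes, in that order (R = Rz(yaw) Ry(pitch) Rx(roll)).
In Python, from cell import * gives the robot as it stands.
- The arm moves only by the tool arm_command, never from a script. Its argument "motion" is one flat list of numbers, 7 for each row, row after row: the shift along the tool's x, y, z each as a share of 400 mm, from -1 to 1, then the turn, a rotation vector about the tool's x, y, z each as a share of pi rad, from -1 to 1, then the closure, from -1 (fully open) to 1 (shut). A call has 1 to 10 rows; each row is the pose to reach, as a shift and turn from the pose commanded when the call began, along the tool's axes at that moment, turning the shorter way round; what a row does not reach only later rows make up. A row lasts 1/12 s, in which the tool goes at most 41.7 mm and 7.16 degrees, less where a joint would pass 70% of its speed; a pose out of reach is approached as far as the arm can. A call with a number of a shift or a turn outside -1 to 1 is refused whole. A call with a gripper value outside its range is refused whole. The fingers move at their own pace and stop on an object; the grip force is fixed at half the most. Time passes only in rows, so rows that repeat a pose let the fingers close. It gives the time, the measured TCP pose, the force, the opening and the grip force at its end, in the units of the state.
- read_state(): the state, without advancing time (a new reading comes with each control period).
- capture(name): name is "scene" or "top" or "wrist"; returns the picture (420x560x3 uint8, blue, green, red); there is no depth.
- camera_model(name): a dict with "K" (3x3 intrinsics, pixels), "rvec" (rotation vector, rad) and "tvec" (3), from world to camera coordinates, as OpenCV has them; the wrist camera has in their place "hand_eye" (4x4, takes a point from camera to tool coordinates, whose origin is the TCP and whose axes are the flange's). Camera axes: x right, y down, z forward; pixel columns grow to the right and rows downward; lengths in m; the calibration is good to about 2 mm. The wrist camera is an equidistant fisheye: a pixel r from the principal point sees the ray r / f radians off the axis. A picture is of the moment at which its call begins: read the wrist's pose just before it. camera_model takes no time and is no camera call.
- sign_off(): hands the job in; it is judged then, once.
The state is a dict: "clock": time; "joint_pos": joint angles; "joint_vel": joint speeds; "tau": joint torques, N m; "tool_pos": TCP position; "orientation": TCP orientation; "contact_force": force on the tool from outside, world axes, zero at the start; "ft_torque": the same for the moment, N m; "grip_width": opening from 0.0 (shut) to 1.0 (fully open); "grasp_force": force on a finger pad.
Only numpy, scipy, OpenCV 4.12 (cv2) and the standard library are available. Lean on these libraries where they do the work, as an engineer would, in place of code of your own. Each camera call takes 0.05 s, during which the arm holds its last target. There are 200 camera calls.

### The job

Clear the aluminium shelf lying in front of the warming unit: stand the amber dropper bottle upright in an empty compartment of the lilac tray. Take all the sample pots out of the tray and stand them on the shelf upright in one neat row, close together (less than half a pot's width between neighbours). Then slide the loaded shelf fully home into the unit's slot, keeping the row neat, and after that flip the unit's lever over to start it; leave everything else where it is.

Things in the scene. Friction and masses are not known exactly. Their poses are not given: they have to be found in the camera images.
- pot0: sample pot: squat cream-white cylinder with a white screw lid, 34 mm across, 28 mm tall, about 50 g, heavy at the base, standing in a compartment of the lilac tray (or absent). Origin at the centre of its underside, z up its axis
- pot1: sample pot: squat cream-white cylinder with a white screw lid, 34 mm across, 28 mm tall, about 50 g, heavy at the base, standing in a compartment of the lilac tray (or absent). Origin at the centre of its underside, z up its axis
- pot2: sample pot: squat cream-white cylinder with a white screw lid, 34 mm across, 28 mm tall, about 50 g, heavy at the base, standing in a compartment of the lilac tray (or absent). Origin at the centre of its underside, z up its axis
- pot3: sample pot: squat cream-white cylinder with a white screw lid, 34 mm across, 28 mm tall, about 50 g, heavy at the base, standing in a compartment of the lilac tray (or absent). Origin at the centre of its underside, z up its axis
- pot4: sample pot: squat cream-white cylinder with a white screw lid, 34 mm across, 28 mm tall, about 50 g, heavy at the base, standing in a compartment of the lilac tray (or absent). Origin at the centre of its underside, z up its axis
- dropper: small amber dropper bottle with a black rubber bulb, left standing on the shelf at the start: 24 mm across up to 40 mm height, 56 mm tall with the bulb, 40 g. Origin under its foot, z up its axis
- bin: lilac compartment tray on the bench, fixed: 200 x 136 mm, walls 4 mm thick and 13 mm high, floor 4 mm thick, 3 x 2 compartments of about 61 x 62 mm (centres 65 mm apart along x, 66 mm along y). The pots stand in it, at least one compartment is empty. Origin at the centre of its underside, x along its 200 mm length
- shelf: loose aluminium shelf on the bench before the unit, 200 g: strip 226 mm long (x -126 to +100 mm), 50 mm wide, floor 3 mm thick; a rim 8 mm high, 3 mm thick, encloses x = -100 to +100 mm (194 x 44 mm inside, one row of pots). Origin on its underside, mid rimmed part; x points to its nose, which enters the unit first; grip tab at the tail
- shelf_tab (a point): point to grip on the shelf's black tab, at x = -114 mm, 30 mm above the shelf's underside. The tab is upright, 22 mm long (along the shelf's x), 12 mm thick (y), its top 42 mm above the bench; pinch it across y from above. The shelf slides freely on the bench; ease the gripped tab up 2 mm first, as a tool pressing down on it jams it
- unit: white warming unit fixed on the bench, 220 mm deep, 65 mm high; at bench level a floorless tunnel slot under a clear cover: 53 mm wide, 60 high, 195 deep to the back stop. Low steel guides (10 mm high) flare 21 mm out from the mouth. Origin on the bench, mid mouth; x points into the slot. Shelf fully home: its origin at x = 95 mm, y = 0, same heading, its tab 19 mm outside the mouth
- switch (a joint): toggle lever on the unit's lower side part (45 mm high there): 0 = off, leaning 0.5 rad from upright towards the mouth; 1.0 = on, leaning 0.5 rad past upright towards the back of the unit (unit's +x). It stays where it is left; less than 2 N at its ball moves it
- switch_tip (a point): centre of the lever's black ball (26 mm across), 80 mm from its pivot; the pivot is at x = 100 mm, y = 66 mm, z = 67 mm in the unit's frame; the lever swings in the unit's x-z plane
- wash_bottle: white wash bottle with a blue cap, 66 mm across, 200 mm tall; not part of the job. Origin under its foot
- alcohol: white bottle with a red cap, 64 mm across, 190 mm tall; not part of the job. Origin under its foot
- jar: glass jar with a lid, 80 mm across, 100 mm tall; not part of the job. Origin under its foot
- dishes: stack of three culture dishes, 92 mm across, 45 mm tall; not part of the job. Origin under it
- timer: white lab timer, 60 x 60 x 22 mm, lying flat; not part of the job. Origin under it
- marker: white marker pen with a black cap, 110 mm long, 16 mm thick, lying; not part of the job. Origin under its middle

How it is judged:
By the outcome, as a careful person would: the job done as asked, in the order asked, and still so for the second after the job is handed in, with the robot touching nothing.
Of pot0, pot1, pot2, pot3, pot4 only 3 to 5 are there at a start; the rules pass over those that are not, and their reading is None.
At some moment in a run one of pot0, pot1, pot2, pot3, pot4 may be knocked a few centimetres aside while the robot is not near it.
It also fails if it takes over 210 s, if anything falls off the work surface, if the arm or the gripper's body presses on something with over 40 N, if the wrist force passes 120 N, or if a joint passes its speed limit or range.

## Working session

There is one attempt and no reset: what is moved stays moved. The work goes in short steps, Python scripts to look and compute and a tool call to move; the robot and the scene stay as the last step left them, time stands still between calls to the robot, and variables do not carry over. Pictures are saved under pics/ and viewed, at most 14 in all, crops included, and the job is handed in when it is done.

Besides the shell and the picture viewer there is one more tool, called after "Emit:" as a command line: name --argument value ..., lists and objects as JSON in quotes. arm_command: Moves the arm, as the interface text tells. Its arguments: {"type":"object","properties":{"motion":{"type":"array","items":{"type":"number","minimum":-1,"maximum":1}}},"required":["motion"]}

```bash
mkdir -p pics; ls
python3 - <<'E'
from cell import *
import cv2
print(read_state())
for n in("scene","top","wrist"):
    cv2.imwrite(f"pics/{n}0.png",capture(n)); print(n,camera_model(n))
E
```

```text
pics
{'clock': 0.0, 'joint_pos': array([-68.55550593,  35.28925453,  -0.72393499,  81.64289659,
         0.46471408,  63.22035736,  -2.31476481]), 'joint_vel': array([-0.02690011, -0.17581419,  0.03423965, -0.05862472, -0.0195384 ,
        0.08648201,  0.00527737]), 'tau': array([-9.27167821e-04, -4.69222641e+01,  2.58483253e-01, -1.71032667e+01,
        9.78606666e-03,  9.70742345e-03, -4.03357348e-09]), 'tool_pos': array([0.25327465, 0.59779681, 0.23812893]), 'orientation': array([-1.79850388e+02,  2.15396203e-03,  1.57042136e+02]), 'contact_force': array([-0.05351016,  0.04571554, -0.12372021]), 'ft_torque': array([-0.03058015,  0.01953873,  0.00063416]), 'grasp_force': 0.0, 'grip_width': 1.0016329940075757}
scene {'K': array([[409.57944364,   0.        , 279.81467971],
       [  0.        , 409.57944364, 213.90798886],
       [  0.        ,   0.        ,   1.        ]]), 'rvec': array([ 1.98434433,  1.80333841, -0.51485931]), 'tvec': array([ 0.03592259, -0.42517083,  1.33585882])}
top {'K': array([[420.55400311,   0.        , 278.85100063],
       [  0.        , 420.55400311, 206.89726712],
       [  0.        ,   0.        ,   1.        ]]), 'rvec': array([ 2.1318402 , -2.09776523,  0.20233627]), 'tvec': array([-0.10986681,  0.54636673,  1.15163208])}
wrist {'K': array([[325.1922621 ,   0.        , 276.05344406],
       [  0.        , 325.1922621 , 215.41057732],
       [  0.        ,   0.        ,   1.        ]]), 'hand_eye': array([[ 1.80302888e-04, -9.51393291e-01, -3.07978526e-01,
         7.89273133e-02],
       [ 9.99999916e-01,  2.85008071e-04, -2.94994250e-04,
        -3.58705805e-05],
       [ 3.68431916e-04, -3.07978447e-01,  9.51393263e-01,
        -1.33696027e-01],
       [ 0.00000000e+00,  0.00000000e+00,  0.00000000e+00,
         1.00000000e+00]])}
```

View pics/top0.png

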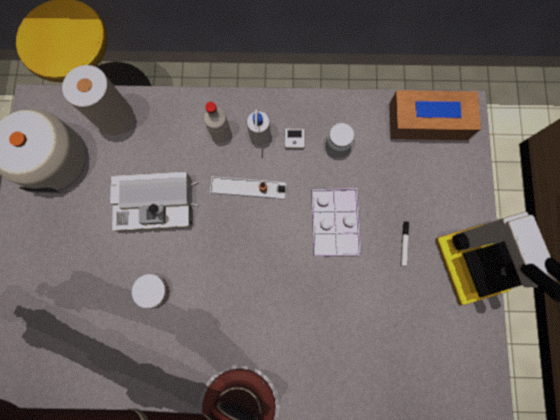

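View pics/scene0.png

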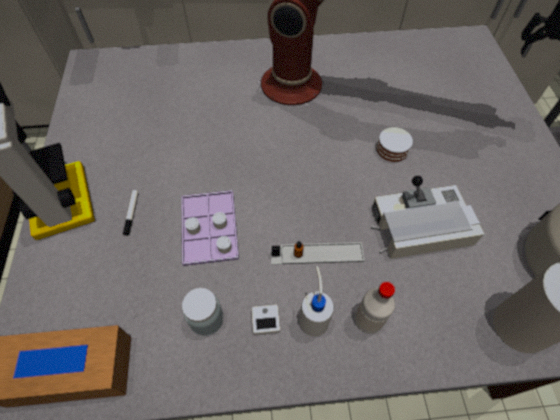

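The top view shows the unit at (150,202), with its mouth to the right. The shelf runs (212..287, 187), with its tab at (282,189) and the dropper at (263,187). The tray is at (336,222) with three pots, at (322,201), (326,223) and (348,221). Next come helpers and coarse positions.

```bash
cat > h.py <<'E'
from cell import *
import cv2, numpy as np
from scipy.spatial.transform import Rotation as R
def pose():
    s=read_state(); return np.array(s["tool_pos"]),R.from_euler("xyz",s["orientation"],degrees=True)
def ray(name,px,P=None):
    m=camera_model(name);K=m["K"];px=np.asarray(px,float)
    if name=="wrist":
        p,r=P or pose(); u=(px-K[:2,2])/K[0,0]; th=np.hypot(*u); 
        d=np.array([*(u/max(th,1e-9)*np.sin(th)),np.cos(th)]); H=m["hand_eye"]
        return p+r.apply(H[:3,3]), r.apply(H[:3,:3]@d)
    Rm=cv2.Rodrigues(m["rvec"])[0]; d=np.linalg.inv(K)@[*px,1]
    return -Rm.T@m["tvec"],Rm.T@d
def onz(name,px,z,P=None):
    o,d=ray(name,px,P); return o+d*(z-o[2])/d[2]
def tri(rays):
    A=np.zeros((3,3));b=np.zeros(3)
    for o,d in rays:
        d=d/np.linalg.norm(d);M=np.eye(3)-np.outer(d,d);A+=M;b+=M@o
    x=np.linalg.solve(A,b)
    return x,[np.linalg.norm(np.cross(x-o,d/np.linalg.norm(d))) for o,d in rays]
def delta(target,rpy,base=None):
    """7-row shares from current pose"""
    p,r=base or pose(); t=R.from_euler("xyz",rpy,degrees=True)
    return np.round(np.r_[r.inv().apply(np.array(target)-p)/.4,(r.inv()*t).as_rotvec()/np.pi],4)
E
python3 - <<'E'
from h import *
for n,p,z in [("base",(240,395),0),("pot a",(322,201),.03),("b",(326,223),.03),("c",(348,221),.03),("tab",(282,189),.042),("nose1",(212,179),.008),("nose2",(212,194),.008),("tail1",(287,182),.003),("tail2",(286,199),.003),("drop",(263,187),.05),
 ("trayTL",(312,189),.013),("trayTR",(356,188),.013),("trayBL",(314,256),.013),("trayBR",(361,255),.013),("ball",(153,211),.137),("mouth1",(187,174),.065),("mouth2",(189,228),.045),("back1",(111,177),.065),("dishes",(148,291),.045),("jar",(341,135),.1),("wash",(258,118),.2),("alc",(211,107),.19)]:
    print(n,onz("top",p,z).round(3))
for a,b in [((322,201),(224,243)),((326,223),(193,225)),((348,221),(219,219)),((282,189),(276,251)),((152,211),(417,181))]:
    x,e=tri([ray("top",a),ray("scene",b)]);print(x.round(3),np.round(e,3))
E
```

```text
base [ 0.029 -0.002  0.   ]
pot a [ 0.572 -0.227  0.03 ]
b [ 0.507 -0.238  0.03 ]
c [ 0.514 -0.302  0.03 ]
tab [ 0.604 -0.109  0.042]
nose1 [0.64  0.103 0.008]
nose2 [0.594 0.1   0.008]
tail1 [ 0.635 -0.124  0.003]
tail2 [ 0.583 -0.122  0.003]
drop [ 0.607 -0.054  0.05 ]
trayTL [ 0.612 -0.199  0.013]
trayTR [ 0.617 -0.33   0.013]
trayBL [ 0.413 -0.205  0.013]
trayBR [ 0.418 -0.341  0.013]
ball [0.515 0.233 0.137]
mouth1 [0.639 0.166 0.065]
mouth2 [0.484 0.155 0.045]
back1 [0.626 0.385 0.065]
dishes [0.306 0.259 0.045]
jar [ 0.75  -0.275  0.1  ]
wash [ 0.756 -0.044  0.2  ]
alc [0.789 0.083 0.19 ]
[ 0.576 -0.229  0.015] [0.001 0.001]
[ 0.514 -0.273  0.013] [0.033 0.033]
[ 0.514 -0.269  0.037] [0.031 0.031]
[ 0.61  -0.107  0.016] [0.003 0.003]
[0.516 0.238 0.131] [0. 0.]
```

View pics/wrist0.png

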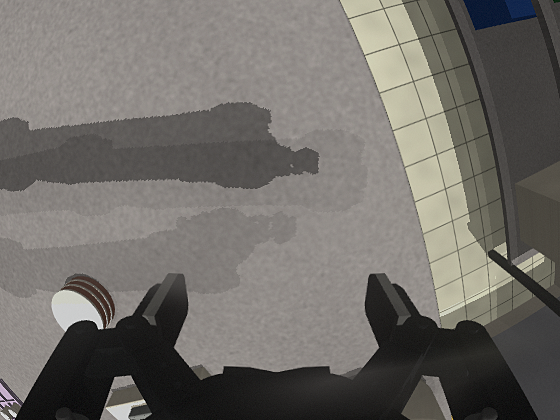

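Run:
```python
from h import *
print(delta([.42,.28,.32],[180,0,125]))
```

```text
[-6.936e-01 -5.698e-01 -2.028e-01 -6.000e-04  2.000e-04  1.780e-01]
```

Emit:
arm_command --motion '[-0.69,-0.57,-0.2,0,0,0.178,-1,-0.69,-0.57,-0.2,0,0,0.178,-1,-0.69,-0.57,-0.2,0,0,0.178,-1,-0.69,-0.57,-0.2,0,0,0.178,-1,-0.69,-0.57,-0.2,0,0,0.178,-1,-0.69,-0.57,-0.2,0,0,0.178,-1,-0.69,-0.57,-0.2,0,0,0.178,-1,-0.69,-0.57,-0.2,0,0,0.178,-1,-0.69,-0.57,-0.2,0,0,0.178,-1,-0.69,-0.57,-0.2,0,0,0.178,-1]'

```text
clock: 0.98
tool_pos: [0.4238, 0.2724, 0.3213]
orientation: [179.8, 0.3, 124.2]
contact_force: [-0.3, -0.8, 0.7]
grip_width: 1.003
grasp_force: 0.0
```

Run:
```python
from h import *
print(pose()[0],read_state()["orientation"],delta([.55,-.06,.32],[180,0,90]))
```

```text
[0.42375379 0.27241131 0.32125302] [179.83669474   0.33208646 124.17012135] [-0.8648 -0.2056  0.0076  0.0014  0.0015  0.1898]
```

Emit:
arm_command --motion '[-0.865,-0.205,0,0,0,0.19,-1,-0.865,-0.205,0,0,0,0.19,-1,-0.865,-0.205,0,0,0,0.19,-1,-0.865,-0.205,0,0,0,0.19,-1,-0.865,-0.205,0,0,0,0.19,-1,-0.865,-0.205,0,0,0,0.19,-1,-0.865,-0.205,0,0,0,0.19,-1,-0.865,-0.205,0,0,0,0.19,-1,-0.865,-0.205,0,0,0,0.19,-1,-0.865,-0.205,0,0,0,0.19,-1]'

```text
clock: 1.82
tool_pos: [0.5506, -0.0569, 0.3191]
orientation: [180.0, 0.3, 90.2]
contact_force: [0.4, -0.5, -0.1]
grip_width: 1.001
grasp_force: 0.0
```

```bash
cat >> h.py <<'E'
def shot(n,name="wrist"):
    P=pose(); im=capture(name); cv2.imwrite(f"pics/{n}.png",im); np.save(f"pics/{n}.npy",np.r_[P[0],P[1].as_quat()]); return im,P
def load(n):
    a=np.load(f"pics/{n}.npy"); return cv2.imread(f"pics/{n}.png"),(a[:3],R.from_quat(a[3:]))
E
python3 - <<'E'
from h import *
im,P=shot("w1");print(P[0],P[1].as_euler("xyz",True))
E
```

```text
[ 0.55057585 -0.05689661  0.31905266] [179.97929152   0.30187718  90.1841115 ]
```

View pics/w1.png

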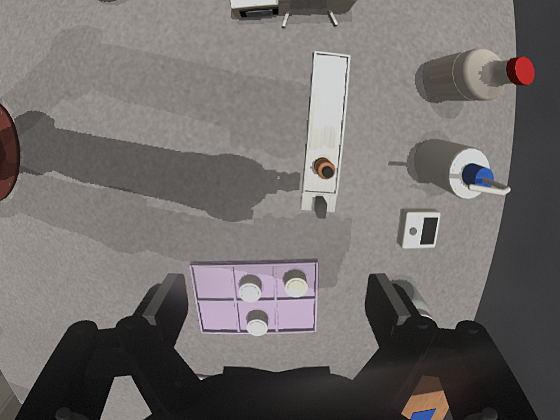

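The wrist view shows the shelf from (331,52) to (317,215), the dropper at (325,170) and the tab at (320,207). The tray spans (191..317, 260..334), with pots at (250,288), (296,283) and (258,322). I'll take a second view from further back.

Emit:
arm_command --motion '[-0.3,0,0.1,0,0,0,-1,-0.3,0,0.1,0,0,0,-1,-0.3,0,0.1,0,0,0,-1,-0.3,0,0.1,0,0,0,-1,-0.3,0,0.1,0,0,0,-1]'

```text
clock: 2.28
tool_pos: [0.5505, -0.1709, 0.2781]
orientation: [-179.8, -0.0, 90.6]
contact_force: [0.2, 0.9, 0.6]
grip_width: 1.002
grasp_force: 0.0
```

```bash
cat >> h.py <<'E'
def blobs(mask,amin):
    mask=cv2.morphologyEx(mask.astype(np.uint8)*255,cv2.MORPH_OPEN,np.ones((3,3)))
    n,l,st,c=cv2.connectedComponentsWithStats(mask)
    return [(l==i,st[i],c[i]) for i in range(1,n) if st[i,4]>=amin]
def rect(mask,z,P,name="wrist"):
    c=max(cv2.findContours(mask.astype(np.uint8),cv2.RETR_EXTERNAL,cv2.CHAIN_APPROX_NONE)[0],key=cv2.contourArea)[:,0]
    q=np.array([onz(name,p,z,P)[:2] for p in c],np.float32)*1000
    return cv2.minAreaRect(q.astype(np.float32))
E
python3 - <<'E'
from h import *
im,P=shot("w2");print(P[0],P[1].as_euler("xyz",True))
for n in("w1","w2"):
    im,P=load(n); hsv=cv2.cvtColor(im,cv2.COLOR_BGR2HSV);h,s,v=cv2.split(hsv)
    for nm,px in [("potlid",(296,278)),("lilac",(212,275)),("shelf",(325,110)),("drop",(320,165)),("table",(150,60)),("tab",(320,210))]: 
        if n=="w1": print(nm,hsv[px[1],px[0]])
    for nm,m,a,z in [("lilac",(h>125)&(h<165)&(s>20)&(v>90),300,.013),("cream",(v>185),60,.032),("amber",(h<20)&(s>120),30,.04)]:
        for b in blobs(m,a):
            if b[1][1]<400: print(n,nm,b[1],b[2].round(1),onz("wrist",b[2],z,P).round(4),rect(b[0],z,P))
E
```

```text
[ 0.55046223 -0.17088925  0.27814323] [-1.79832589e+02 -2.08098351e-02  9.05541812e+01]
potlid [ 32  20 203]
lilac [146  31 192]
shelf [ 90   1 208]
drop [ 12 141 156]
table [ 12  18 143]
tab [12 15 83]
w1 lilac [ 189  262  129   72 6257] [252.7 295.8] [ 0.5141 -0.2569  0.013 ] ((517.25341796875, -266.4410400390625), (199.0849609375, 135.43606567382812), 1.9490753412246704)
w1 cream [231   0  45   8 273] [250.6   2.6] [0.5173 0.1697 0.032 ] ((520.095458984375, 168.70547485351562), (10.383862495422363, 56.62354278564453), 88.3021011352539)
w1 cream [ 304   54   43  138 3884] [324.8 117.4] [0.6127 0.0165 0.032 ] ((613.0460815429688, 8.648269653320312), (179.7781982421875, 42.65005111694336), 86.15848541259766)
w1 cream [451 149  38  25 509] [468.7 159.4] [ 0.8334 -0.0284  0.032 ] ((835.105224609375, -28.374408721923828), (69.2044906616211, 32.59144973754883), 14.008111953735352)
w1 cream [450 178  29  20 289] [461.8 188.9] [ 0.8274 -0.0735  0.032 ] ((829.0609130859375, -74.73419952392578), (21.1527042388916, 60.80522918701172), 64.88018798828125)
w1 cream [470 185  38  10 168] [488.2 1
[... 1789 characters left out ...]
562, -47.74308395385742), (22.18094253540039, 14.652774810791016), 43.687477111816406)
w1 amber [432 399  17  21 220] [440.1 409.5] [ 0.923 -0.574  0.04 ] ((924.4041137695312, -572.7789306640625), (37.61456298828125, 96.2528076171875), 10.7655029296875)Traceback (most recent call last):
  File "<stdin>", line 9, in <module>
  File "h.py", line 36, in rect
    q=np.array([onz(name,p,z,P)[:2] for p in c],np.float32)*1000
                ~~~^^^^^^^^^^^^
  File "h.py", line 15, in onz
    o,d=ray(name,px,P); return o+d*(z-o[2])/d[2]
        ~~~^^^^^^^^^^^
  File "h.py", line 7, in ray
    m=camera_model(name);K=m["K"];px=np.asarray(px,float)
ValueError: time passes only in moves, steps and waits
```

View pics/w2.png

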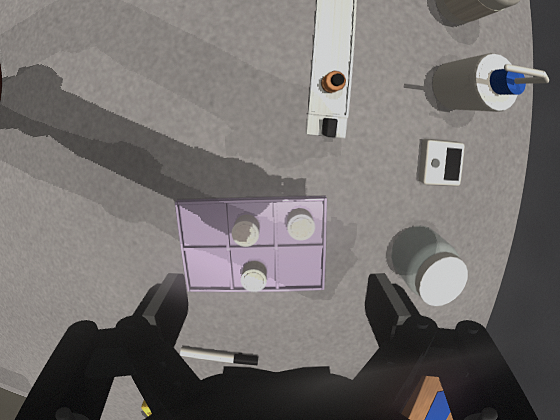

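The second view shows the tray closer, with pots at (245,233), (301,226) and (254,277). The dropper bulb is at (335,80) and the tab at (330,127).

```bash
sed -i 's/^def pose/CM={n:camera_model(n) for n in ("scene","top","wrist")}\ndef pose/; s/m=camera_model(name)/m=CM[name]/' h.py
cat > det.py <<'E'
from h import *
def pots(im,P,z=.032):
    hsv=cv2.cvtColor(im,cv2.COLOR_BGR2HSV);h,s,v=cv2.split(hsv)
    out=[]
    for b in blobs((h>22)&(h<60)&(s>8)&(s<60)&(v>130),120):
        c=onz("wrist",b[2],z,P)
        if abs(c[0]-.517)<.25 and -.42<c[1]<.2 and b[1][1]<330: out.append((b[2].round(1),b[1],rect(b[0],z,P)))
    return out
def black(im,v0,x0,x1,y0,y1): 
    m=np.zeros(im.shape[:2],bool); m[y0:y1,x0:x1]=im.max(2)[y0:y1,x0:x1]<v0; return m
E
python3 - <<'E'
from det import *
for n in("w1","w2"):
    im,P=load(n);hsv=cv2.cvtColor(im,cv2.COLOR_BGR2HSV);h,s,v=cv2.split(hsv)
    for p in pots(im,P): print(n,p)
    for b in blobs((h>125)&(h<165)&(s>20)&(v>60),1000): print("tray",rect(b[0],.013,P))
    reg=(290,360,140,225) if n=="w1" else (300,360,60,145)
    for b in blobs(black(im,75,*reg),15): print("black",b[1],b[2].round(1),onz("wrist",b[2],.05,P).round(4))
im,P=load("w1")
for nm,p in [("nTL",(313,52)),("nTR",(349,55)),("BL",(304,192)),("BR",(338,194))]: print(nm,onz("wrist",p,.008,P).round(4))
cv2.imwrite("pics/c1.png",np.hstack([cv2.resize(im[30:230,285:370],None,fx=3,fy=3),cv2.resize(load("w2")[0][0:200,285:370],None,fx=3,fy=3)]))
E
```

```text
w1 (array([318.6, 130.2]), array([307,  91,  29,  59, 676], dtype=int32), ((609.5361938476562, 12.102033615112305), (75.6315689086914, 36.174415588378906), 88.0446548461914))
w1 (array([323.4, 187.4]), array([312, 177,  24,  22, 296], dtype=int32), ((614.5479736328125, -76.68759155273438), (28.588768005371094, 29.82979965209961), 84.90798950195312))
w1 (array([306.6, 200.7]), array([302, 192,  11,  19, 170], dtype=int32), ((592.343017578125, -95.58514404296875), (13.556812286376953, 25.417375564575195), 1.4792931079864502))
w1 (array([296.5, 284.3]), array([285, 278,  23,  14, 217], dtype=int32), ((582.093017578125, -222.79452514648438), (20.660552978515625, 33.939815521240234), 75.558349609375))
tray ((517.2156372070312, -264.2879943847656), (198.81735229492188, 140.15866088867188), 2.1093342304229736)
black [322 167  11  11  99] [327.1 171.8] [ 0.615  -0.0518  0.05  ]
black [315 196  10  11  77] [319.  200.5] [ 0.6062 -0.0897  0.05  ]
w2 (array([316.5, 116.8]), array([307, 102,  25,  33, 425], dtype=int32), ((598.606201171875, -96.95053100585938), (37.34292221069336, 27.45719146728
[... 214 characters left out ...]
ay([251.7, 237.2]), array([245, 227,  13,  19, 127], dtype=int32), ((520.3297729492188, -243.61138916015625), (27.975431442260742, 11.827744483947754), 70.57843780517578))
w2 (array([257.1, 274.5]), array([249, 269,  17,  12, 128], dtype=int32), ((526.6674194335938, -297.40771484375), (13.026154518127441, 23.222434997558594), 72.43631744384766))
tray ((517.3212280273438, -266.2315673828125), (198.82875061035156, 138.28160095214844), 2.09222412109375)
black [331  74  13  12 127] [337.   79.4] [ 0.6154 -0.0515  0.05  ]
black [322 118  15  19 253] [329. 127.] [ 0.6077 -0.1056  0.05  ]
nTL [0.5994 0.1063 0.008 ]
nTR [0.6487 0.105  0.008 ]
BL [ 0.5901 -0.0891  0.008 ]
BR [ 0.639  -0.0915  0.008 ]
```

View pics/c1.png

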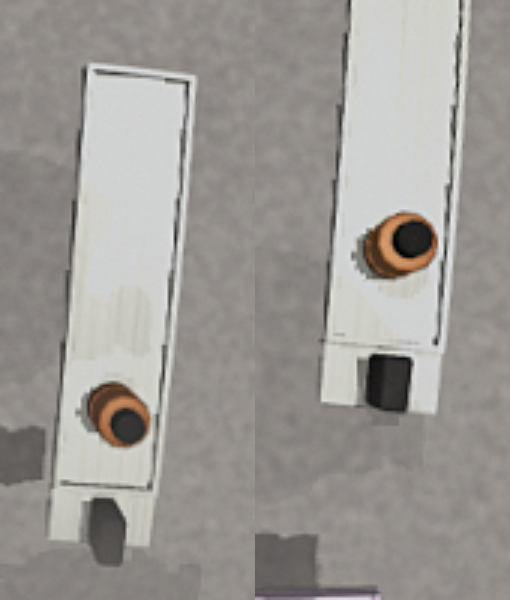

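Run:
```python
from det import *
P1=load("w1")[1];P2=load("w2")[1]
t=lambda a,b:print(*[np.round(q,4) for q in tri([ray("wrist",a,P1),ray("wrist",b,P2)])])
t((327.1,171.8),(337,79.4))       # bulb
t((320,197),(330,121))  # tab top?
t((250,285),(245,229)); t((296,279),(301,222)); t((257.5,319),(254,274)) # lids
print("tab@.042",onz("wrist",(329,127),.042,P2),"amber",onz("wrist",(335,81),.04,P2),onz("wrist",(325,168.5),.04,P1))
for nm,p,z in [("nTL",(314.3,51.7),.008),("nTR",(350.3,55.3),.008),("BL",(302.7,192.7),.006),("BR",(337.3,194),.006),("tl",(301,210),.003),("tr",(335,212),.003)]: print(nm,onz("wrist",p,z,P1).round(4))
for nm,p,z in [("tl",(285+66/3,405/3),.003),("tr",(285+181/3,414/3),.003)]: print(nm,onz("wrist",p,z,P2).round(4))
im=load("w2")[0][190:300,170:335]; cv2.imwrite("pics/c2.png",cv2.resize(im,None,fx=4,fy=4))
```

```text
[ 0.6151 -0.0516  0.0511] [0.0002 0.0002]
[ 0.6162 -0.0997 -0.0045] [0.0013 0.0013]
[ 0.5084 -0.2463 -0.0028] [0.0006 0.0006]
[ 0.5837 -0.2364 -0.0059] [0.0004 0.0004]
[ 0.5191 -0.3176 -0.0066] [0.0002 0.0002]
tab@.042 [ 0.60902766 -0.10584397  0.042     ] amber [ 0.6149738  -0.05238836  0.04      ] [ 0.61376517 -0.04933697  0.04      ]
nTL [0.6011 0.1068 0.008 ]
nTR [0.6505 0.1047 0.008 ]
BL [ 0.5884 -0.0906  0.006 ]
BR [ 0.6384 -0.092   0.006 ]
tl [ 0.5869 -0.1173  0.003 ]
tr [ 0.6371 -0.1201  0.003 ]
tl [ 0.5877 -0.1184  0.003 ]
tr [ 0.6368 -0.1205  0.003 ]
```

View pics/c2.png

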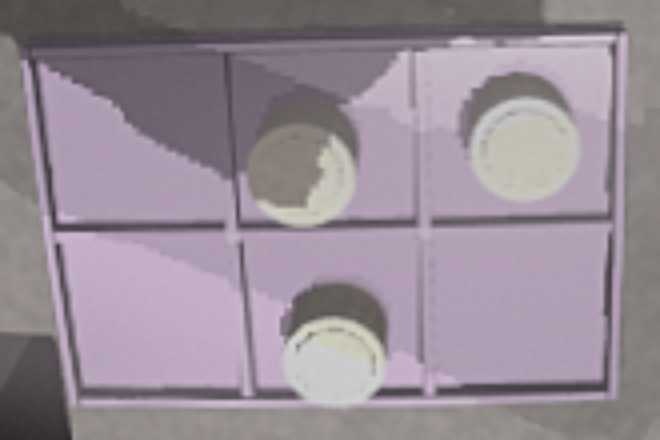

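The enlarged tray shows lids at w2 pixels (301.2,227), (245.2,233.5) and (253.8,280.2). Three compartments are empty: both left ones and lower right.

Run:
```python
from det import *
im1,P1=load("w1");im2,P2=load("w2")
w1l=[]
g=cv2.resize(im1[255:340,225:325],None,fx=4,fy=4,interpolation=cv2.INTER_CUBIC)
hsv=cv2.cvtColor(g,cv2.COLOR_BGR2HSV)
m=((hsv[...,0]<100)&(hsv[...,2]>150))
for b in blobs(m,800): print(b[1],(b[2]/4+[225,255]).round(1),onz("wrist",b[2]/4+[225,255],.032,P1).round(4))
for p in [(301.2,227),(245.2,233.5),(253.8,280.2)]: print(onz("wrist",p,.032,P2).round(4))
x,_=tri([ray("wrist",(296.3,283.3-.5),P1),ray("wrist",(301.2,227),P2)]);print(x)
print(delta([.615,-.051,.08],[180,0,87]))
```

```text
[ 240   92   91   75 4774] [296.6 286.6] [ 0.5819 -0.2281  0.032 ]
[  89  263   82   63 2202] [256.8 328.3] [ 0.5203 -0.308   0.032 ]
[ 0.5815 -0.2299  0.032 ]
[ 0.5115 -0.2394  0.032 ]
[ 0.5213 -0.3063  0.032 ]
[ 0.58433218 -0.2438499  -0.00649452]
[ 2.899e-01  1.632e-01  4.970e-01 -4.000e-04 -6.000e-04  2.120e-02]
```

Emit:
arm_command --motion '[0.29,0.163,0.497,0,0,0.022,-1,0.29,0.163,0.497,0,0,0.022,-1,0.29,0.163,0.497,0,0,0.022,-1,0.29,0.163,0.497,0,0,0.022,-1,0.29,0.163,0.497,0,0,0.022,-1,0.29,0.163,0.497,0,0,0.022,-1,0.29,0.163,0.497,0,0,0.022,-1,0.29,0.163,0.497,0,0,0.022,-1,0.29,0.163,0.497,0,0,0.022,-1]'

```text
clock: 3.08
tool_pos: [0.6161, -0.0521, 0.082]
orientation: [179.9, 0.0, 86.9]
contact_force: [-0.6, -0.6, 0.9]
grip_width: 0.999
grasp_force: 0.0
```

Run:
```python
from h import *
im,P=shot("w3");print(P[0],P[1].as_euler("xyz",True),delta([.615,-.051,.025],[180,0,87]))
```

```text
[ 0.6160542  -0.05211874  0.08200605] [1.79867887e+02 2.69565062e-02 8.69303504e+01] [ 0.0059 -0.004   0.1443  0.0012  0.0003 -0.001 ]
```

View pics/w3.png

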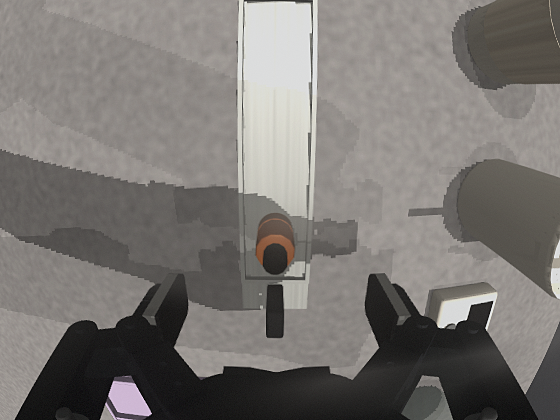

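The dropper bulb at (275,258) and the tab at (275,310) are centred between the fingers, and the shelf is aligned. I'll descend and close.

Emit:
arm_command --motion '[0.004,-0.002,0.08,0,0,0,-1,0.004,-0.002,0.144,0,0,0,-1,0.004,-0.002,0.144,0,0,0,-1,0.004,-0.002,0.144,0,0,0,1,0.004,-0.002,0.144,0,0,0,1,0.004,-0.002,0.144,0,0,0,1,0.004,-0.002,0.144,0,0,0,1,0.004,-0.002,0.144,0,0,0,1,0.004,-0.002,0.144,0,0,0,1,0.004,-0.002,0.144,0,0,0,1]'

```text
clock: 3.97
tool_pos: [0.6157, -0.0513, 0.0245]
orientation: [179.8, 0.0, 86.8]
contact_force: [-0.6, -0.4, 6.2]
grip_width: 0.261
grasp_force: 58.5
```

Run:
```python
from h import *
print(delta([.4535,-.3015,.105],[180,0,92]),delta([.4535,-.3015,.027],[180,0,92]))
```

```text
[-6.470e-01 -3.698e-01 -2.022e-01  9.000e-04  1.000e-04 -2.870e-02] [-6.469e-01 -3.703e-01 -7.200e-03  9.000e-04  1.000e-04 -2.870e-02]
```

Emit:
arm_command --motion '[0,0,-0.1,0,0,0,1,0,0,-0.2,0,0,0,1,-0.647,-0.37,-0.2,0,0,-0.028,1,-0.647,-0.37,-0.2,0,0,-0.028,1,-0.647,-0.37,-0.2,0,0,-0.028,1,-0.647,-0.37,-0.2,0,0,-0.028,1,-0.647,-0.37,-0.2,0,0,-0.028,1,-0.647,-0.37,-0.2,0,0,-0.028,1,-0.647,-0.37,-0.2,0,0,-0.028,1,-0.647,-0.37,-0.2,0,0,-0.028,1]'

```text
clock: 4.8
tool_pos: [0.4458, -0.3106, 0.1038]
orientation: [-179.8, 0.4, 91.1]
contact_force: [-0.5, -1.6, 0.4]
grip_width: 0.263
grasp_force: 58.9
```

Run:
```python
from h import *
im,P=shot("w4");print(P[0],P[1].as_euler("xyz",True),delta([.4535,-.3015,.027],[180,0,92]))
```

```text
[ 0.44581747 -0.31060373  0.10379632] [-179.80812216    0.40648988   91.08124778] [ 0.0179  0.0159  0.1914 -0.0007  0.0016 -0.0046]
```

View pics/w4.png

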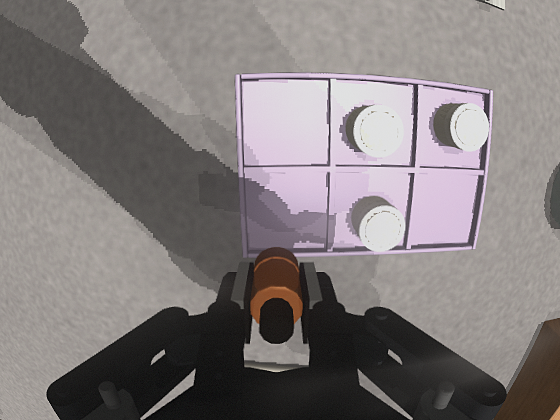

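The dropper is held upright, with the tray's lower-left compartment (246..328, 172..250) just ahead. The arm was still settling, so I'll settle and then descend.

Emit:
arm_command --motion '[0,0,0,0,0,0,1,0,0,0,0,0,0,1,0,0,0,0,0,0,1]'

```text
clock: 5.1
tool_pos: [0.4541, -0.2988, 0.1027]
orientation: [180.0, -0.1, 92.1]
contact_force: [0.0, 1.3, -0.9]
grip_width: 0.263
grasp_force: 58.9
```

Run:
```python
from det import *
im,P=load("w4")
hsv=cv2.cvtColor(im,cv2.COLOR_BGR2HSV);h,s,v=cv2.split(hsv)
for p in [(237,75),(492,90),(474,250),(246,254)]: print(onz("wrist",p,.013,P).round(4))
for p in [(379,133),(469,128),(382,229)]: print("lid",onz("wrist",p,.032,P).round(4))
im,P=shot("w5")
hsv=cv2.cvtColor(im,cv2.COLOR_BGR2HSV);h,s,v=cv2.split(hsv)
for b in blobs((h>125)&(h<165)&(s>20)&(v>60),1000): print("tray",rect(b[0],.013,P),cv2.boundingRect(b[0].astype(np.uint8)))
print(P[0],delta([.4535,-.3015,.027],[180,0,92]))
```

```text
[ 0.4172 -0.2058  0.013 ]
[ 0.6126 -0.1981  0.013 ]
[ 0.6177 -0.3332  0.013 ]
[ 0.4231 -0.3365  0.013 ]
lid [ 0.5107 -0.2414  0.032 ]
lid [ 0.5795 -0.2314  0.032 ]
lid [ 0.5195 -0.3072  0.032 ]
tray ((515.2955322265625, -212.12867736816406), (192.38116455078125, 22.522037506103516), 1.7954760789871216) (229, 90, 254, 46)
tray ((516.9901733398438, -271.9440612792969), (198.60406494140625, 127.6487045288086), 1.818016529083252) (225, 100, 256, 172)
[ 0.45412771 -0.29882268  0.10268456] [-0.0067 -0.0018  0.1892  0.0002 -0.0004  0.0007]
```

Emit:
arm_command --motion '[-0.003,0,0.09,0,0,0,1,-0.003,0,0.15,0,0,0,1,-0.003,0,0.189,0,0,0,1,-0.003,0,0.189,0,0,0,1,-0.003,0,0.189,0,0,0,1,-0.003,0,0.189,0,0,0,1,-0.003,0,0.189,0,0,0,1]'

```text
clock: 5.73
tool_pos: [0.4534, -0.302, 0.0278]
orientation: [179.9, 0.0, 92.0]
contact_force: [0.5, -0.0, -0.2]
grip_width: 0.262
grasp_force: 62.3
```

Emit:
arm_command --motion '[0,0,0.004,0,0,0,1,0,0,0.005,0,0,0,1,0,0,0.005,0,0,0,0.1,0,0,0.005,0,0,0,0.1,0,0,0.005,0,0,0,0.1,0,0,0.005,0,0,0,0.1,0,0,-0.08,0,0,0,0.1,0,0,-0.2,0,0,0,0.1,0,0,-0.2,0,0,0,0.1,0,0,-0.2,0,0,0,0.1]'

```text
clock: 6.57
tool_pos: [0.4544, -0.304, 0.1104]
orientation: [179.7, 0.2, 91.9]
contact_force: [-0.3, -1.0, 0.7]
grip_width: 0.45
grasp_force: 0.0
```

Run:
```python
from det import *
print(pose()[0],delta([.5805,-.230,.105],[180,0,88]),delta([.5805,-.230,.05],[180,0,88]))
```

```text
[ 0.45437823 -0.30404679  0.11041719] [0.1748 0.3211 0.0147 0.002  0.0013 0.0215] [0.1754 0.3203 0.1522 0.002  0.0013 0.0215]
```

Emit:
arm_command --motion '[0.17,0.322,0,0,0,0.022,-0.3,0.17,0.322,0,0,0,0.022,-0.3,0.17,0.322,0,0,0,0.022,-0.3,0.17,0.322,0,0,0,0.022,-0.3,0.17,0.322,0,0,0,0.022,-0.3,0.17,0.322,0,0,0,0.022,-0.3,0.17,0.322,0,0,0,0.022,-0.3,0.17,0.322,0,0,0,0.022,-0.3]'

```text
clock: 7.23
tool_pos: [0.5769, -0.232, 0.1067]
orientation: [-179.9, 0.0, 87.7]
contact_force: [0.5, -0.6, 0.4]
grip_width: 0.651
grasp_force: 0.0
```

Run:
```python
from det import *
im,P=shot("w6");print(P[0],P[1].as_euler("xyz",True),delta([.581,-.230,.024],[180,0,88]))
```

```text
[ 0.57690387 -0.23202537  0.10666098] [-1.79850287e+02  3.94955132e-02  8.77309653e+01] [ 5.600e-03  9.800e-03  2.074e-01 -6.000e-04  2.000e-04 -1.500e-03]
```

View pics/w6.png

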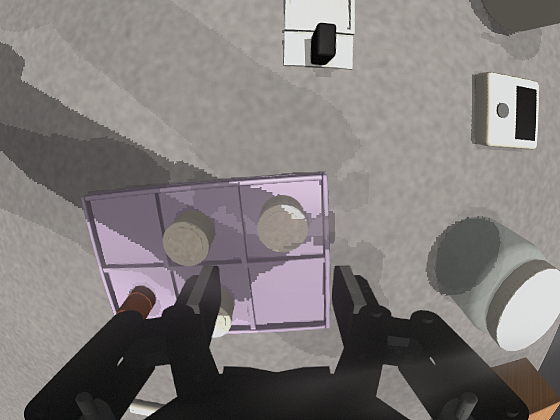

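Pot A's lid is at about (282,224), ahead of the fingers (210..340). The dropper stands lower-left, partly behind a finger.

Run:
```python
from det import *
im,P=load("w6")
for p in [(283,222),(282,229),(186,240)]: print(onz("wrist",p,.032,P).round(4))
m=im[190:260,250:320]; g=cv2.cvtColor(m,cv2.COLOR_BGR2HSV)
for b in blobs((g[...,0]>15)&(g[...,0]<100),200): print(b[1],b[2]+[250,190],onz("wrist",b[2]+[250,190],.032,P).round(4))
```

```text
[ 0.5817 -0.2256  0.032 ]
[ 0.5809 -0.2306  0.032 ]
[ 0.5125 -0.2366  0.032 ]
```

Emit:
arm_command --motion '[0.004,0.007,0.08,0,0,0,-0.3,0.004,0.007,0.16,0,0,0,-0.3,0.004,0.007,0.207,0,0,0,-0.3,0.004,0.007,0.207,0,0,0,-0.3,0.004,0.007,0.207,0,0,0,-0.3,0.004,0.007,0.207,0,0,0,1,0.004,0.007,0.207,0,0,0,1,0.004,0.007,0.207,0,0,0,1,0.004,0.007,0.207,0,0,0,1]'

```text
clock: 8.03
tool_pos: [0.5831, -0.2301, 0.0269]
orientation: [179.8, 0.1, 87.9]
contact_force: [-1.1, 0.1, 6.9]
grip_width: 0.371
grasp_force: 59.8
```

Emit:
arm_command --motion '[0,0,-0.1,0,0,0,1,0,0,-0.2,0,0,0,1,0.688,0.072,-0.2,0,0,0.008,1,0.688,0.072,-0.2,0,0,0.008,1,0.688,0.072,-0.2,0,0,0.008,1,0.688,0.072,-0.2,0,0,0.008,1,0.688,0.072,-0.2,0,0,0.008,1,0.688,0.072,-0.2,0,0,0.008,1,0.688,0.072,-0.2,0,0,0.008,1,0.688,0.072,-0.2,0,0,0.008,1]'

```text
clock: 8.87
tool_pos: [0.6212, 0.0571, 0.1043]
orientation: [180.0, -0.5, 87.3]
contact_force: [-0.5, 1.9, -1.0]
grip_width: 0.368
grasp_force: 59.6
```

Emit:
arm_command --motion '[0,0,0,0,0,0,1,0,0,0,0,0,0,1,0,0,0,0,0,0,1,0,0,0,0,0,0,1]'

```text
clock: 9.2
tool_pos: [0.6207, 0.0426, 0.1049]
orientation: [180.0, 0.1, 86.3]
contact_force: [-0.8, 0.3, 0.4]
grip_width: 0.367
grasp_force: 59.6
```

Run:
```python
from det import *
im,P=shot("w7");print(P[0],P[1].as_euler("xyz",True),delta([.622,.0437,.027],[180,0,86.5]))
```

```text
[0.62065018 0.04262096 0.10486714] [1.79978156e+02 7.23739191e-02 8.62734848e+01] [ 2.300e-03  3.100e-03  1.945e-01  1.000e-04  3.000e-04 -1.100e-03]
```

View pics/w7.png

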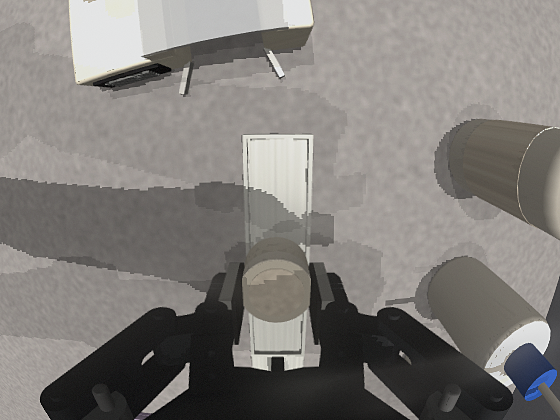

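The pot is held centred over the shelf, whose rim runs (243..314,135) to (250..305,352). The unit's guides are at (185,80) and (275,62), up and to the left.

Run:
```python
from det import *
im,P=load("w7")
for p in [(243,135),(314,135),(245,230),(311.5,230)]: print(onz("wrist",p,.008,P).round(4))
cv2.imwrite("pics/c3.png",cv2.resize(im[0:160,60:330],None,fx=2.9,fy=2.9,interpolation=cv2.INTER_CUBIC))
```

```text
[0.6016 0.1077 0.008 ]
[0.6516 0.1045 0.008 ]
[0.5967 0.0366 0.008 ]
[0.6471 0.0333 0.008 ]
```

Emit:
arm_command --motion '[0.002,0.001,0.08,0,0,0,1,0.002,0.001,0.15,0,0,0,1,0.002,0.001,0.19,0,0,0,1,0.002,0.001,0.19,0,0,0,1,0.002,0.001,0.19,0,0,0,1,0.002,0.001,0.19,0,0,0,1]'

```text
clock: 9.75
tool_pos: [0.6223, 0.045, 0.0297]
orientation: [179.9, 0.0, 86.4]
contact_force: [-0.4, -0.3, 0.5]
grip_width: 0.371
grasp_force: 71.1
```

View pics/c3.png

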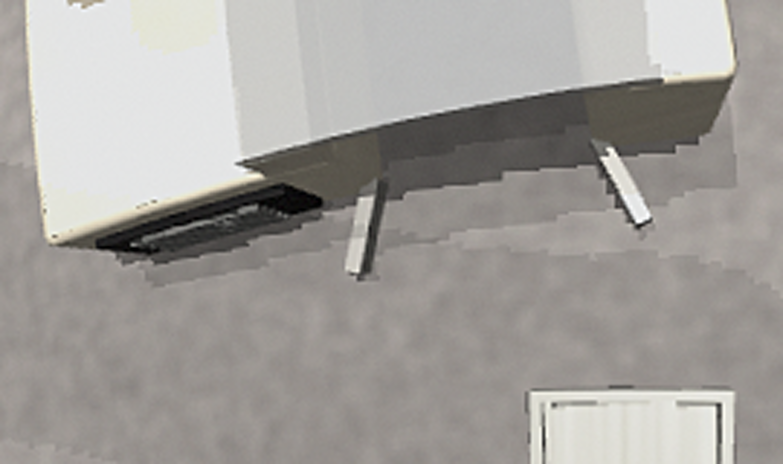

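The crop shows the guide bars, left (380,180)→(357,275) and right (600,145)→(645,222), flanking the slot. Now I'll lower the last 3 mm, release and rise.

Emit:
arm_command --motion '[0,0,0.006,0,0,0,1,0,0,0.008,0,0,0,1,0,0,0.008,0,0,0,-0.1,0,0,0.008,0,0,0,-0.1,0,0,0.008,0,0,0,-0.1,0,0,0.008,0,0,0,-0.1,0,0,-0.08,0,0,0,-0.1,0,0,-0.18,0,0,0,-0.1,0,0,-0.2,0,0,0,-0.1]'

```text
clock: 10.5
tool_pos: [0.6251, 0.0453, 0.1145]
orientation: [179.4, -0.0, 86.5]
contact_force: [1.2, -0.4, 0.4]
grip_width: 0.549
grasp_force: 0.0
```

Emit:
arm_command --motion '[-0.725,-0.232,0,0,0,-0.02,-0.3,-0.725,-0.232,0,0,0,-0.02,-0.3,-0.725,-0.232,0,0,0,-0.02,-0.3,-0.725,-0.232,0,0,0,-0.02,-0.3,-0.725,-0.232,0,0,0,-0.02,-0.3,-0.725,-0.232,0,0,0,-0.02,-0.3,-0.725,-0.232,0,0,0,-0.02,-0.3,-0.725,-0.232,0,0,0,-0.02,-0.3,-0.725,-0.232,0,0,0,-0.02,-0.3,-0.725,-0.232,0,0,0,-0.02,-0.3]'

```text
clock: 11.33
tool_pos: [0.5105, -0.2385, 0.1087]
orientation: [180.0, -0.0, 89.9]
contact_force: [-0.0, 1.4, -0.0]
grip_width: 0.652
grasp_force: 0.0
```

Emit:
arm_command --motion '[0,0,0,0,0,0,-0.3,0,0,0,0,0,0,-0.3,0,0,0,0,0,0,-0.3]'

```text
clock: 11.58
tool_pos: [0.5117, -0.2356, 0.1084]
orientation: [180.0, -0.1, 90.3]
contact_force: [-0.5, -0.4, 0.9]
grip_width: 0.645
grasp_force: 0.0
```

Run:
```python
from det import *
im,P=shot("w8");print(P[0],P[1].as_euler("xyz",True),delta([.5115,-.239,.025],[180,0,90]))
cv2.imwrite("pics/c4.png",im[:,0:560])
```

```text
[ 0.51172691 -0.2355872   0.10836741] [ 1.79987072e+02 -6.43210248e-02  9.02922260e+01] [-7.700e-03 -3.000e-04  2.085e-01  1.000e-04 -2.000e-04  1.500e-03]
```

View pics/c4.png

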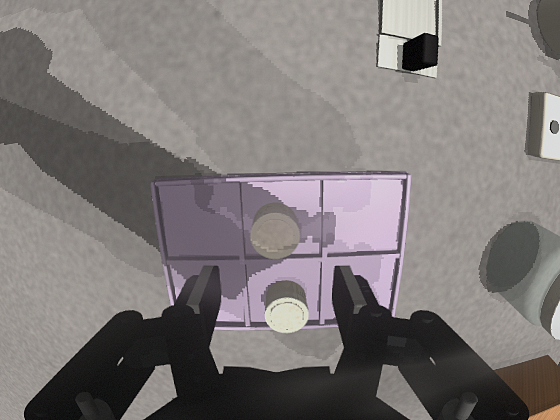

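Pot B is at (275,232) and pot C at (286,312). The finger hides the dropper, and only one more picture view is left. Grasp B.

Run:
```python
from det import *
im,P=load("w8")
for p in [(274,235),(286.5,315)]: print(onz("wrist",p,.032,P).round(4))
im,P=load("w7")
f=lambda x,y:(60+x/2.9,y/2.9)
for n,p,z in [("Lg in",f(380,180),.01),("Lg out",f(357,272),.01),("Rg in",f(600,145),.01),("Rg out",f(645,222),.01),("corner L",f(50,243),.045),("corner R",f(733,72),.065),("cornerL cover",f(240,163),.065)]: print(n,onz("wrist",p,z,P).round(4))
```

```text
[ 0.5104 -0.2389  0.032 ]
[ 0.5203 -0.3064  0.032 ]
Lg in [0.5689 0.1639 0.01  ]
Lg out [0.5614 0.1417 0.01  ]
Rg in [0.6225 0.1668 0.01  ]
Rg out [0.6319 0.147  0.01  ]
corner L [0.4964 0.1586 0.045 ]
corner R [0.6482 0.1689 0.065 ]
cornerL cover [0.555  0.1619 0.065 ]
```

Emit:
arm_command --motion '[-0.007,0,0.08,0,0,0,-0.3,-0.007,0,0.16,0,0,0,-0.3,-0.007,0,0.207,0,0,0,-0.3,-0.007,0,0.207,0,0,0,-0.3,-0.007,0,0.207,0,0,0,-0.3,-0.007,0,0.207,0,0,0,1,-0.007,0,0.207,0,0,0,1,-0.007,0,0.207,0,0,0,1,-0.007,0,0.207,0,0,0,1]'

```text
clock: 12.38
tool_pos: [0.5121, -0.2412, 0.0277]
orientation: [179.8, 0.1, 90.1]
contact_force: [-0.9, 0.6, 6.2]
grip_width: 0.367
grasp_force: 59.7
```

Emit:
arm_command --motion '[0,0,-0.1,0,0,0,1,0,0,-0.2,0,0,0,1,0.618,0.27,-0.2,0,0,0.0205,1,0.618,0.27,-0.2,0,0,0.0205,1,0.618,0.27,-0.2,0,0,0.0205,1,0.618,0.27,-0.2,0,0,0.0205,1,0.618,0.27,-0.2,0,0,0.0205,1,0.618,0.27,-0.2,0,0,0.0205,1,0.618,0.27,-0.2,0,0,0.0205,1,0.618,0.27,-0.2,0,0,0.0205,1]'

```text
clock: 13.22
tool_pos: [0.6205, 0.0163, 0.1056]
orientation: [179.9, -0.3, 87.1]
contact_force: [0.2, 0.3, -0.2]
grip_width: 0.372
grasp_force: 59.6
```

Emit:
arm_command --motion '[0,0,0,0,0,0,1,0,0,0,0,0,0,1,0,0,0,0,0,0,1,0,0,0,0,0,0,1,0,0,0,0,0,0,1]'

```text
clock: 13.63
tool_pos: [0.6181, 0.005, 0.106]
orientation: [-180.0, 0.0, 86.2]
contact_force: [0.3, -1.1, -0.0]
grip_width: 0.369
grasp_force: 59.6
```

Run:
```python
from det import *
im,P=shot("w9");print(P[0],P[1].as_euler("xyz",True),delta([.6198,.006,.027],[180,0,86.4]))
g=cv2.cvtColor(im,cv2.COLOR_BGR2HSV);h,s,v=cv2.split(g)
# pot on shelf : cream side/lid vs shelf
for r in range(60,262,14): print(r,[tuple(map(int,g[r,c])) for c in (262,277,292)])
```

```text
[0.61805741 0.00496768 0.10595691] [-1.79999378e+02  3.36234339e-02  8.62313897e+01] [ 1.900e-03  4.000e-03  1.973e-01 -0.000e+00  1.000e-04 -8.000e-04]
60 [(11, 18, 156), (13, 14, 159), (10, 14, 162)]
74 [(9, 16, 161), (15, 15, 167), (13, 14, 160)]
88 [(25, 14, 206), (105, 2, 227), (100, 3, 229)]
102 [(90, 1, 227), (30, 9, 225), (33, 11, 226)]
116 [(90, 1, 226), (45, 5, 226), (34, 9, 227)]
130 [(30, 10, 229), (90, 1, 227), (90, 1, 225)]
144 [(27, 10, 222), (30, 10, 219), (27, 10, 223)]
158 [(30, 12, 220), (25, 13, 216), (30, 12, 220)]
172 [(27, 11, 217), (25, 13, 212), (25, 13, 216)]
186 [(30, 12, 213), (30, 11, 206), (27, 11, 210)]
200 [(25, 12, 129), (24, 11, 111), (27, 14, 202)]
214 [(21, 14, 127), (26, 14, 127), (21, 14, 125)]
228 [(26, 13, 137), (19, 19, 110), (23, 18, 112)]
242 [(18, 31, 108), (18, 28, 109), (19, 26, 108)]
256 [(21, 27, 96), (20, 34, 152), (21, 25, 103)]
```

Emit:
arm_command --motion '[0.002,0.004,0.08,0,0,0,1,0.002,0.004,0.15,0,0,0,1,0.002,0.004,0.19,0,0,0,1,0.002,0.004,0.199,0,0,0,1,0.002,0.004,0.199,0,0,0,1,0.002,0.004,0.199,0,0,0,1,0.002,0.004,0.199,0,0,0,1]'

```text
clock: 14.27
tool_pos: [0.6212, 0.007, 0.0275]
orientation: [179.8, 0.0, 86.4]
contact_force: [0.5, -0.8, 0.1]
grip_width: 0.369
grasp_force: 69.5
```

Emit:
arm_command --motion '[0,0,0,0,0,0,-0.1,0,0,0,0,0,0,-0.1,0,0,0,0,0,0,-0.1,0,0,0,0,0,0,-0.1,0,0,-0.08,0,0,0,-0.1,0,0,-0.18,0,0,0,-0.1,0,0,-0.2,0,0,0,-0.1,0,0,-0.2,0,0,0,-0.1]'

```text
clock: 14.93
tool_pos: [0.6227, 0.0069, 0.1101]
orientation: [179.5, -0.0, 86.4]
contact_force: [0.9, 0.0, -0.7]
grip_width: 0.554
grasp_force: 0.0
```

Emit:
arm_command --motion '[-0.797,-0.204,0,0,0,-0.02,-0.3,-0.797,-0.204,0,0,0,-0.02,-0.3,-0.797,-0.204,0,0,0,-0.02,-0.3,-0.797,-0.204,0,0,0,-0.02,-0.3,-0.797,-0.204,0,0,0,-0.02,-0.3,-0.797,-0.204,0,0,0,-0.02,-0.3,-0.797,-0.204,0,0,0,-0.02,-0.3,-0.797,-0.204,0,0,0,-0.02,-0.3,-0.797,-0.204,0,0,0,-0.02,-0.3,-0.797,-0.204,0,0,0,-0.02,-0.3]'

```text
clock: 15.77
tool_pos: [0.5157, -0.309, 0.105]
orientation: [-179.8, 0.0, 89.6]
contact_force: [-0.2, 1.0, -0.1]
grip_width: 0.649
grasp_force: 0.0
```

Emit:
arm_command --motion '[0,0,0,0,0,0,-0.3,0,0,0,0,0,0,-0.3,0,0,0,0,0,0,-0.3,0,0,0,0,0,0,-0.3]'

```text
clock: 16.1
tool_pos: [0.5193, -0.3037, 0.1058]
orientation: [-180.0, -0.1, 90.2]
contact_force: [-0.2, -0.3, 0.1]
grip_width: 0.653
grasp_force: 0.0
```

```bash
cat > lid.py <<'E'
from det import *
def notlilac(im,P,z=.032,box=(180,100,380,330),smin=None):
    x0,y0,x1,y1=box; g=cv2.cvtColor(im[y0:y1,x0:x1],cv2.COLOR_BGR2HSV)
    m=(g[...,0]>10)&(g[...,0]<100)&(g[...,1]>6)&(g[...,2]>70)
    return [(b[1]+[x0,y0,0,0,0],(b[2]+[x0,y0]).round(1),onz("wrist",b[2]+[x0,y0],z,P).round(4)) for b in blobs(m,150)]
E
python3 - <<'E'
from lid import *
im,P=shot("w10");print(P[0],P[1].as_euler("xyz",True),delta([.520,-.3065,.025],[180,0,90]))
for b in notlilac(im,P): print(*b)
h=cv2.cvtColor(im,cv2.COLOR_BGR2HSV)
for r in range(170,320,8): print(r,[tuple(map(int,h[r,c])) for c in (262,275,288)])
E
```

```text
[ 0.51928778 -0.30371437  0.10580758] [-1.79990273e+02 -5.80324346e-02  9.01602068e+01] [-6.100e-03  2.200e-03  2.023e-01 -0.000e+00 -2.000e-04  7.000e-04]
[ 253  214   49   46 1369] [275.2 239.7] [ 0.5187 -0.3096  0.032 ]
[ 249  270   63   49 1053] [281.  293.8] [ 0.5231 -0.3532  0.032 ]
[236 283  24  29 289] [248.2 295.2] [ 0.4987 -0.3547  0.032 ]
[269 312  32  18 194] [283.8 321.3] [ 0.5256 -0.3789  0.032 ]
[230 316  47  14 239] [254.9 324.8] [ 0.5029 -0.3826  0.032 ]
170 [(145, 29, 217), (146, 25, 225), (143, 30, 145)]
178 [(147, 28, 207), (145, 29, 211), (147, 28, 209)]
186 [(146, 28, 207), (147, 27, 205), (145, 31, 208)]
194 [(148, 31, 125), (146, 28, 208), (146, 28, 206)]
202 [(146, 31, 125), (153, 23, 121), (144, 30, 201)]
210 [(7, 21, 109), (176, 18, 116), (173, 17, 118)]
218 [(12, 24, 140), (13, 25, 145), (9, 23, 147)]
226 [(12, 28, 139), (11, 28, 144), (11, 24, 148)]
234 [(12, 31, 123), (14, 30, 144), (13, 28, 147)]
242 [(15, 34, 120), (14, 32, 119), (16, 33, 148)]
250 [(19, 31, 131), (16, 34, 113), (16, 31, 124)]
258 [(145, 33, 86), (21, 33, 132), (140, 34, 89)]
266 [(6, 16, 82), (13, 14, 130), (10, 18, 128)]
274 [(12, 19, 133), (17, 17, 134), (19, 16, 131)]
282 [(15, 15, 134), (13, 14, 132), (11, 16, 128)]
290 [(19, 15, 134), (19, 15, 135), (15, 16, 131)]
298 [(11, 16, 127), (8, 16, 131), (17, 13, 135)]
306 [(4, 14, 131), (13, 14, 130), (13, 17, 135)]
314 [(9, 14, 132), (15, 15, 133), (11, 16, 130)]
```

Emit:
arm_command --motion '[-0.008,0,0.08,0,0,0,-0.3,-0.008,0,0.16,0,0,0,-0.3,-0.008,0,0.2,0,0,0,-0.3,-0.008,0,0.2,0,0,0,-0.3,-0.008,0,0.2,0,0,0,-0.3,-0.008,0,0.2,0,0,0,1,-0.008,0,0.2,0,0,0,1,-0.008,0,0.2,0,0,0,1,-0.008,0,0.2,0,0,0,1]'

```text
clock: 16.9
tool_pos: [0.5198, -0.3096, 0.0283]
orientation: [179.8, 0.1, 90.0]
contact_force: [-0.2, 0.8, 6.0]
grip_width: 0.365
grasp_force: 59.7
```

Emit:
arm_command --motion '[0,0,-0.1,0,0,0,1,0,0,-0.2,0,0,0,1,0.697,0.248,-0.2,0,0,0.02,1,0.697,0.248,-0.2,0,0,0.02,1,0.697,0.248,-0.2,0,0,0.02,1,0.697,0.248,-0.2,0,0,0.02,1,0.697,0.248,-0.2,0,0,0.02,1,0.697,0.248,-0.2,0,0,0.02,1,0.697,0.248,-0.2,0,0,0.02,1,0.697,0.248,-0.2,0,0,0.02,1]'

```text
clock: 17.73
tool_pos: [0.6206, -0.0164, 0.1058]
orientation: [179.9, -0.6, 87.3]
contact_force: [-0.3, 2.2, -1.2]
grip_width: 0.365
grasp_force: 59.6
```

Emit:
arm_command --motion '[0,0,0,0,0,0,1,0,0,0,0,0,0,1,0,0,0,0,0,0,1,0,0,0,0,0,0,1,0,0,0,0,0,0,1]'

```text
clock: 18.15
tool_pos: [0.6173, -0.0322, 0.1064]
orientation: [180.0, 0.0, 86.2]
contact_force: [-0.4, -0.3, -0.2]
grip_width: 0.364
grasp_force: 59.6
```

Run:
```python
from lid import *
im,P=shot("w11");print(P[0],P[1].as_euler("xyz",True),delta([.619,-.031,.0275],[180,0,86.4]))
g=cv2.cvtColor(im,cv2.COLOR_BGR2HSV)
for r in range(100,265,5): print(r,[tuple(map(int,g[r,c])) for c in (262,277,292)])
```

```text
[ 0.61733642 -0.03220242  0.10637269] [1.79999636e+02 4.92590411e-02 8.61972981e+01] [ 0.0024  0.0038  0.1971 -0.      0.0002 -0.001 ]
100 [(35, 7, 224), (36, 6, 225), (35, 7, 225)]
105 [(36, 6, 225), (35, 7, 226), (36, 6, 224)]
110 [(30, 6, 224), (35, 7, 225), (36, 6, 225)]
115 [(30, 7, 225), (30, 7, 224), (30, 9, 225)]
120 [(30, 8, 224), (26, 9, 225), (26, 9, 224)]
125 [(30, 7, 224), (26, 8, 224), (30, 9, 222)]
130 [(30, 7, 222), (27, 10, 223), (24, 11, 224)]
135 [(30, 9, 220), (26, 9, 222), (33, 10, 221)]
140 [(30, 8, 221), (30, 9, 224), (26, 9, 220)]
145 [(30, 9, 226), (21, 12, 149), (30, 13, 224)]
150 [(19, 16, 125), (120, 1, 225), (60, 1, 217)]
155 [(90, 1, 225), (33, 11, 225), (105, 2, 225)]
160 [(30, 11, 222), (33, 14, 224), (35, 7, 224)]
165 [(45, 2, 225), (33, 10, 224), (35, 7, 224)]
170 [(38, 9, 224), (38, 5, 224), (38, 5, 224)]
175 [(30, 9, 223), (36, 6, 224), (60, 1, 224)]
180 [(37, 10, 225), (33, 11, 223), (33, 10, 224)]
185 [(120, 1, 224), (30, 16, 222), (35, 7, 225)]
190 [(90, 2, 229), (33, 21, 226), (120, 1, 223)]
195 [(25, 12, 126), (90, 1, 222), (25, 14, 201)]
200 [(35, 12, 127), (25, 13, 117), (23, 12, 198)]
205 [(35, 12, 127), (21, 14, 129), (23, 12, 196)]
210 [(30, 8, 126), (30, 10, 129), (27, 13, 195)]
215 [(30, 12, 126), (21, 14, 129), (20, 12, 133)]
220 [(26, 14, 125), (24, 12, 109), (20, 13, 117)]
225 [(26, 15, 122), (26, 18, 112), (25, 13, 114)]
230 [(23, 15, 135), (20, 14, 108), (26, 15, 120)]
235 [(18, 31, 108), (21, 30, 112), (23, 17, 119)]
240 [(20, 29, 107), (23, 30, 109), (21, 31, 107)]
245 [(21, 31, 108), (22, 26, 109), (23, 29, 105)]
250 [(18, 24, 106), (19, 26, 108), (19, 27, 104)]
255 [(20, 24, 125), (20, 35, 152), (18, 28, 109)]
260 [(21, 36, 150), (21, 35, 152), (21, 35, 152)]
```

Emit:
arm_command --motion '[0.003,0.004,0.08,0,0,0,1,0.003,0.004,0.15,0,0,0,1,0.003,0.004,0.19,0,0,0,1,0.003,0.004,0.199,0,0,0,1,0.003,0.004,0.199,0,0,0,1,0.003,0.004,0.199,0,0,0,1,0.003,0.004,0.199,0,0,0,1]'

```text
clock: 18.78
tool_pos: [0.6206, -0.0295, 0.0279]
orientation: [179.8, 0.0, 86.4]
contact_force: [0.1, 0.1, 0.1]
grip_width: 0.368
grasp_force: 69.9
```

Emit:
arm_command --motion '[0,0,0,0,0,0,-0.1,0,0,0,0,0,0,-0.1,0,0,0,0,0,0,-0.1,0,0,0,0,0,0,-0.1,0,0,-0.08,0,0,0,-0.1,0,0,-0.18,0,0,0,-0.1,-0.19,-0.02,-0.4,0,0,0,-0.1,-0.19,-0.02,-0.4,0,0,0,-0.1,-0.19,-0.02,-0.4,0,0,0,-0.1,-0.19,-0.02,-0.4,0,0,0,-0.1]'

```text
clock: 19.62
tool_pos: [0.6083, -0.1136, 0.1937]
orientation: [179.3, 0.4, 85.8]
contact_force: [-0.2, -1.1, 1.0]
grip_width: 0.548
grasp_force: 0.0
```

Emit:
arm_command --motion '[0,0,0,0,0,0,-0.1,0,0,0,0,0,0,-0.1,0,0,0,0,0,0,-0.1]'

```text
clock: 19.87
tool_pos: [0.6061, -0.1019, 0.1848]
orientation: [-179.8, -0.1, 86.5]
contact_force: [-0.3, 0.7, -0.3]
grip_width: 0.551
grasp_force: 0.0
```

Run:
```python
from lid import *
im,P=shot("w12");print(P[0],P[1].as_euler("xyz",True),read_state()["grip_width"])
cv2.imwrite("pics/c5.png",np.hstack([im[0:300,100:460],cv2.resize(im[100:240,220:330],(330,420))[0:300]]))
# full top camera check of the tray and shelf
t=capture("top");cv2.imwrite("pics/top1.png",t)
h=560
c=np.zeros((600,800,3),np.uint8);c[:420,:560]=im;c[420:600,:300]=cv2.resize(t[165:255,190:370],(300,180))[:180];c[:420,560:]=cv2.resize(im[40:250,220:340],(240,420))
c[420:600,300:560]=cv2.resize(load("w10")[0][170:330,130:390],(260,180))
cv2.imwrite("pics/last.png",c)
```

```text
[ 0.60608876 -0.10185221  0.18482192] [-1.79814749e+02 -1.14558843e-01  8.65371183e+01] 0.5502690232153356
```

View pics/last.png

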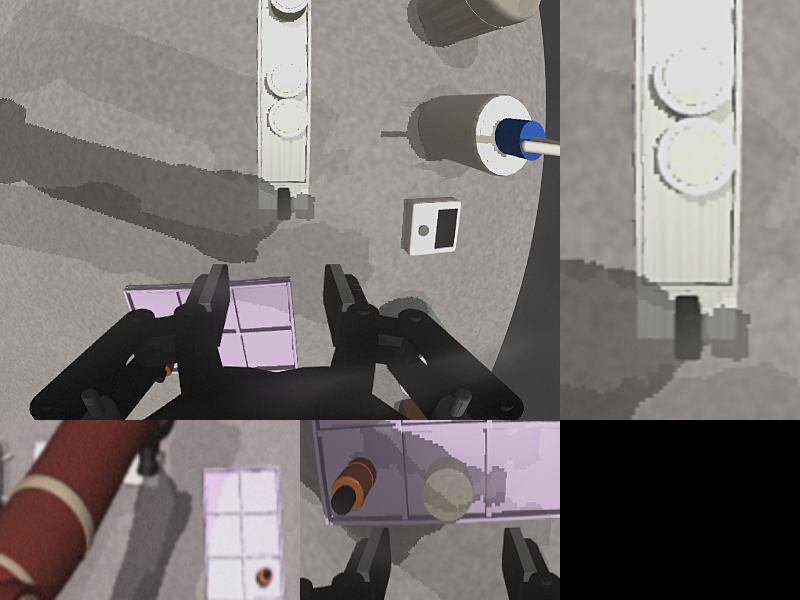

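The dropper stands upright in the tray's lower-left compartment. Pots B (287,79) and C (288,117) are close together on the shelf. Pot A has been knocked along the shelf to about (290,3), upright near the nose. I'll fetch it back; I have no picture views left, so I'll work by numbers.

Run:
```python
from lid import *
im,P=load("w12")
for p in [(287,79),(288,117),(290,4)]: print(onz("wrist",p,.031,P).round(4))
print(delta([.615,.06,.185],[180,0,86.4]))
```

```text
[0.6216 0.0073 0.031 ]
[ 0.6205 -0.0264  0.031 ]
[0.6286 0.0772 0.031 ]
[ 4.061e-01 -2.500e-03  0.000e+00 -1.000e-03 -4.000e-04  8.000e-04]
```

Emit:
arm_command --motion '[0.405,-0.01,-0.05,0,0,0,-0.3,0.405,-0.01,-0.05,0,0,0,-0.3,0.405,-0.01,-0.05,0,0,0,-0.3,0.405,-0.01,-0.05,0,0,0,-0.3,0.405,-0.01,-0.05,0,0,0,-0.3,0.405,-0.01,-0.05,0,0,0,-0.3,0.405,-0.01,-0.05,0,0,0,-0.3,0.405,-0.01,-0.05,0,0,0,-0.3]'

```text
clock: 20.63
tool_pos: [0.6125, 0.0559, 0.2059]
orientation: [-179.9, 0.1, 86.3]
contact_force: [-0.3, 0.3, -0.1]
grip_width: 0.65
grasp_force: 0.0
```

Run:
```python
from lid import *
im,P=shot("w13");print(P[0],P[1].as_euler("xyz",True))
# predicted pixel of a world point
def proj(X):
    m=CM["wrist"];H=m["hand_eye"];c=H[:3,:3].T@(P[1].inv().apply(np.array(X)-P[0])-H[:3,3])
    th=np.arctan2(np.hypot(c[0],c[1]),c[2]);u=c[:2]/np.hypot(c[0],c[1])*th
    return (u*m["K"][0,0]+m["K"][:2,2]).round(1)
for y in (.15,.1,.08,.045,.007,-.03): print(y,proj([.6215+.062*(y-.03),y,.031]))
g=cv2.GaussianBlur(cv2.cvtColor(im,cv2.COLOR_BGR2GRAY),(3,3),0)
c=cv2.HoughCircles(cv2.resize(g,None,fx=3,fy=3,interpolation=cv2.INTER_CUBIC)[:, 660:1020],cv2.HOUGH_GRADIENT,1,50,param1=80,param2=22,minRadius=32,maxRadius=60)
for x in (c[0] if c is not None else []):
    p=np.array([(x[0]+660)/3,x[1]/3]); print(p.round(1),(x[2]/3).round(1),onz("wrist",p,.031,P).round(4))
```

```text
[0.61249482 0.05589042 0.20594619] [-1.79935034e+02  1.01366450e-01  8.62586551e+01]
0.15 [287.4  96.3]
0.1 [287.3 148.9]
0.08 [287.2 169.6]
0.045 [287.  204.6]
0.007 [286.8 240.3]
-0.03 [286.4 272.2]
[290.5 162.2] 17.2 [0.6281 0.087  0.031 ]
[288.5 238.5] 16.0 [0.622  0.0088 0.031 ]
[288.5 268.2] 15.2 [ 0.6202 -0.0253  0.031 ]
```

Emit:
arm_command --motion '[0.077,0.034,0.09,0,0,0,-0.3,0.077,0.034,0.18,0,0,0,-0.3,0.077,0.034,0.26,0,0,0,-0.3,0.077,0.034,0.26,0,0,0,-0.3,0.077,0.034,0.26,0,0,0,-0.3]'

```text
clock: 21.1
tool_pos: [0.6273, 0.0856, 0.1012]
orientation: [-179.8, 0.1, 86.2]
contact_force: [0.3, -0.9, 0.2]
grip_width: 0.646
grasp_force: 0.0
```

Run:
```python
from lid import *
im,P=shot("w14");print(P[0],P[1].as_euler("xyz",True),delta([.628,.086,.0275],[180,0,86.4]))
g=cv2.GaussianBlur(cv2.cvtColor(im,cv2.COLOR_BGR2GRAY),(3,3),0)
c=cv2.HoughCircles(cv2.resize(g,None,fx=3,fy=3,interpolation=cv2.INTER_CUBIC)[:, 660:1020],cv2.HOUGH_GRADIENT,1,50,param1=80,param2=22,minRadius=40,maxRadius=100)
for x in (c[0] if c is not None else []):
    p=np.array([(x[0]+660)/3,x[1]/3]); print(p.round(1),(x[2]/3).round(1),onz("wrist",p,.031,P).round(4))
```

```text
[0.62731539 0.08564104 0.10115665] [-1.79770410e+02  1.14796856e-01  8.62450806e+01] [ 0.0015 -0.0033  0.1899  0.0004  0.0004 -0.0009]
[276.2 315.8] 26.4 [0.6228 0.0182 0.031 ]
[275.5 334.5] 27.2 [ 6.21e-01 -3.00e-04  3.10e-02]
[277.5 366.8] 20.6 [ 0.6203 -0.037   0.031 ]
```

Emit:
arm_command --motion '[0,0,0.08,0,0,0,-0.3,0,0,0.15,0,0,0,-0.3,0,0,0.185,0,0,0,-0.3,0,0,0.185,0,0,0,-0.3,0,0,0.185,0,0,0,-0.3,0,0,0.185,0,0,0,1,0,0,0.185,0,0,0,1,0,0,0.185,0,0,0,1,0,0,0.185,0,0,0,1]'

```text
clock: 21.9
tool_pos: [0.6302, 0.0873, 0.0314]
orientation: [179.7, -0.0, 86.4]
contact_force: [-1.0, -0.7, 4.8]
grip_width: 0.36
grasp_force: 58.9
```

Emit:
arm_command --motion '[0,0,-0.05,0,0,0,1,0,0,-0.05,0,0,0,1,-0.05,-0.005,-0.05,0,0,0,1,-0.103,-0.01,-0.05,0,0,0,1,-0.103,-0.01,-0.05,0,0,0,1,-0.103,-0.01,-0.05,0,0,0,1,-0.103,-0.01,-0.05,0,0,0,1]'

```text
clock: 22.48
tool_pos: [0.6222, 0.0476, 0.0488]
orientation: [180.0, -0.1, 86.4]
contact_force: [0.0, 0.7, 0.0]
grip_width: 0.362
grasp_force: 59.4
```

Run:
```python
from lid import *
print(pose()[0],delta([.6235,.0463,.0318],[180,0,86.4]))
```

```text
[0.62221905 0.04759181 0.04882811] [-0.0031  0.0034  0.0426  0.0003 -0.0004  0.    ]
```

Emit:
arm_command --motion '[-0.001,0.002,0.03,0,0,0,1,-0.001,0.002,0.041,0,0,0,1,-0.001,0.002,0.041,0,0,0,1,-0.001,0.002,0.041,0,0,0,1,-0.001,0.002,0.041,0,0,0,1]'

```text
clock: 22.9
tool_pos: [0.6225, 0.0474, 0.0315]
orientation: [-180.0, -0.0, 86.5]
contact_force: [-0.2, 1.0, 0.6]
grip_width: 0.36
grasp_force: 59.5
```

Release, rise, and back off over the row for a check.

Emit:
arm_command --motion '[0,0,0,0,0,0,-0.1,0,0,0,0,0,0,-0.1,0,0,0,0,0,0,-0.1,0,0,0,0,0,0,-0.1,0,0,-0.08,0,0,0,-0.1,0,0,-0.18,0,0,0,-0.1,-0.1,0,-0.4,0,0,0,-0.1,-0.1,0,-0.42,0,0,0,-0.1,-0.1,0,-0.42,0,0,0,-0.1,-0.1,0,-0.42,0,0,0,-0.1]'

```text
clock: 23.73
tool_pos: [0.623, 0.0018, 0.2065]
orientation: [179.3, 0.1, 86.1]
contact_force: [0.7, -1.4, -0.2]
grip_width: 0.552
grasp_force: 0.0
```

Emit:
arm_command --motion '[0,0,0,0,0,0,-0.1,0,0,0,0,0,0,-0.1,0,0,0,0,0,0,-0.1,0,0,0,0,0,0,-0.1]'

```text
clock: 24.07
tool_pos: [0.6191, 0.0075, 0.1981]
orientation: [-179.8, -0.0, 86.5]
contact_force: [0.6, -0.1, -0.3]
grip_width: 0.548
grasp_force: 0.0
```

```bash
cat >> lid.py <<'E'
def proj(X,P):
    m=CM["wrist"];H=m["hand_eye"];c=H[:3,:3].T@(P[1].inv().apply(np.array(X)-P[0])-H[:3,3])
    th=np.arctan2(np.hypot(c[0],c[1]),c[2]);u=c[:2]/np.hypot(c[0],c[1])*th
    return (u*m["K"][0,0]+m["K"][:2,2]).round(1)
def circ(im,P,z=.031,x0=220,x1=340,rm=(11,20)):
    g=cv2.GaussianBlur(cv2.cvtColor(im,cv2.COLOR_BGR2GRAY),(3,3),0)
    c=cv2.HoughCircles(cv2.resize(g,None,fx=3,fy=3,interpolation=cv2.INTER_CUBIC)[:,3*x0:3*x1],cv2.HOUGH_GRADIENT,1,50,param1=80,param2=20,minRadius=3*rm[0],maxRadius=3*rm[1])
    for x in (c[0] if c is not None else []):
        p=np.array([x[0]/3+x0,x[1]/3]); print(p.round(1),(x[2]/3).round(1),onz("wrist",p,z,P).round(4))
E
python3 - <<'E'
from lid import *
im,P=shot("w15");print(P[0],P[1].as_euler("xyz",True)); circ(im,P)
print("tab",proj([.6127,-.107,.042],P),"unit pts",proj([.5689,.1639,.01],P),proj([.516,.235,.137],P))
# shelf outline: bright mask -> rect on z=.008
h,s,v=cv2.split(cv2.cvtColor(im,cv2.COLOR_BGR2HSV))
for b in blobs((v>190),800): print(b[1],rect(b[0],.008,P))
for b in blobs((v<70),60): print("dark",b[1],b[2].round(1))
E
```

```text
[0.61911118 0.00746303 0.19814605] [-1.79782581e+02 -8.69621856e-03  8.64678131e+01]
[277.2 155.8] 17.6 [0.6219 0.0469 0.031 ]
[279.8 199.2] 17.5 [0.6219 0.005  0.031 ]
tab [277.2 304.9] unit pts [215.8  41.8] [107.1 -67.1]
[  0   0  24  47 801] ((295.684814453125, 268.3129577636719), (46.38881301879883, 71.8608169555664), 3.6159369945526123)
[ 127    0   77   53 3142] ((515.0787963867188, 202.2156524658203), (80.08151245117188, 63.21684646606445), 4.151525497436523)
[ 253   97   47   90 3259] ((621.6696166992188, 57.897804260253906), (90.2602767944336, 45.013938903808594), 86.930908203125)
[ 442  226   57   39 1147] ((859.3331298828125, -70.08207702636719), (89.71424865722656, 46.86824417114258), 0.40262746810913086)
dark [  2   0  29  51 295] [20.1 25.6]
dark [ 12   0  27  51 277] [28.9 25.5]
dark [ 19   0  27  53 283] [36.4 27.1]
dark [ 525    0   35  101 2908] [544.7  47.7]
dark [144  41  57  18 462] [173.   49.9]
dark [534 107  23  41 554] [543.6 127.4]
dark [ 523  167   37  156 3094] [547.2 255.7]
dark [   30   265   530   155 39670] [289.1 369.6]
dark [272 279  10  33 328] [276.5 295.1]
dark [552 324   8  10  61] [555.9 328.4]
dark [550 353  10  26 141] [555.4 364.4]
```

Emit:
arm_command --motion '[-0.287,0.001,0,0,0,0,-0.1,-0.287,0.001,0,0,0,0,-0.1,-0.287,0.001,0,0,0,0,-0.1,-0.287,0.001,0.09,0,0,0,-0.1,-0.287,0.001,0.18,0,0,0,-0.1,-0.287,0.001,0.29,0,0,0,-0.1,-0.287,0.001,0.29,0,0,0,-0.1,-0.287,0.001,0.29,0,0,0,-0.1,-0.287,0.001,0.29,0,0,0,-0.1]'

```text
clock: 24.87
tool_pos: [0.6143, -0.1086, 0.0853]
orientation: [179.9, 0.0, 86.4]
contact_force: [-0.4, -0.2, 0.8]
grip_width: 0.554
grasp_force: 0.0
```

Run:
```python
from lid import *
im,P=shot("w16");print(P[0],P[1].as_euler("xyz",True),delta([.6125,-.107,.023],[180,0,86.4]))
circ(im,P,rm=(18,34))
h,s,v=cv2.split(cv2.cvtColor(im,cv2.COLOR_BGR2HSV))
m=(v<80); m[:, :225]=0; m[:,335:]=0; m[:200]=0
for b in blobs(m,100): print("dark",b[1],b[2].round(1),onz("wrist",b[2],.042,P).round(4))
for b in blobs((v>180),800): print(b[1],rect(b[0],.008,P))
print("tab corners pred",[proj([.6125+a,-.107+b,.042],P) for a in(-.006,.006) for b in(-.011,.011)])
```

```text
[ 0.61431226 -0.1086046   0.08531554] [1.79895231e+02 4.95095178e-02 8.64102181e+01] [ 0.0044 -0.0074  0.1587  0.0014  0.0004  0.    ]
[275.8  53.8] 30.5 [0.6215 0.0049 0.031 ]
[273.2   0.5] 26.8 [0.622  0.0381 0.031 ]
dark [262 211  21  52 805] [271.4 242.1] [ 0.6121 -0.1034  0.042 ]
dark [225 265   5  46 203] [226.8 288.2] [ 0.5816 -0.1336  0.042 ]
dark [323 264  12  79 669] [329.5 298.6] [ 0.6468 -0.1457  0.042 ]
dark [ 225  358  110   62 5709] [279.9 393.5] [ 0.6096 -0.2359  0.042 ]
[234   0   6 189 827] ((594.7786865234375, -14.145870208740234), (126.60498046875, 2.7017524242401123), 86.22843933105469)
[  240     0    73   219 12453] ((619.413818359375, -26.257606506347656), (147.6186981201172, 46.246490478515625), 86.12742614746094)
[ 444  227   67   72 2242] ((782.313232421875, -150.72613525390625), (61.95326614379883, 61.9659423828125), 0.07874124497175217)
[ 219  337   64   35 1701] ((584.9598388671875, -223.3040771484375), (52.796932220458984, 41.465091705322266), 0.9426900148391724)
tab corners pred [array([263.9, 264.6]), array([261. , 230.9]), array([283.7, 263.5]), array([281.6, 229.7])]
```

Emit:
arm_command --motion '[0.003,-0.004,0.08,0,0,0,-0.1,0.003,-0.004,0.14,0,0,0,-0.1,0.003,-0.004,0.156,0,0,0,-0.1,0.003,-0.004,0.156,0,0,0,-0.1,0.003,-0.004,0.156,0,0,0,-0.1,0.003,-0.004,0.156,0,0,0,1,0.003,-0.004,0.156,0,0,0,1,0.003,-0.004,0.156,0,0,0,1,0.003,-0.004,0.156,0,0,0,1,0.003,-0.004,0.156,0,0,0,1]'

```text
clock: 25.75
tool_pos: [0.6129, -0.1073, 0.0234]
orientation: [179.8, 0.0, 86.4]
contact_force: [-1.7, -0.1, 6.7]
grip_width: 0.129
grasp_force: 59.8
```

Run:
```python
from lid import *
print(read_state()["contact_force"])
im,P=shot("w17"); circ(im,P,rm=(18,40))
# tail+grip
```

```text
[-1.65067656 -0.11303882  6.71578894]
```

Run:
```python
from lid import *
for n in("w13","w14"):
    im,P=load(n); h,s,v=cv2.split(cv2.cvtColor(im,cv2.COLOR_BGR2HSV))
    print(n,[proj(q,P) for q in ([.5689,.1639,.01],[.5614,.1417,.01],[.6225,.1668,.01],[.6319,.147,.01],[.4964,.1586,.045],[.6482,.1689,.065],[.516,.235,.137])])
    for b in blobs(v>185,40):
        x,y,w,hh,a=b[1]
        if y<330: 
            r=rect(b[0],.01,P); print(b[1],np.round(r[0],1),np.round(r[1],1),round(r[2],1))
    for b in blobs(v<60,150):
        if b[1][1]<200 and b[1][0]<300: print("dark",b[1],b[2].round(1),onz("wrist",b[2],.137,P).round(4))
```

```text
w13 [array([225.7,  88.5]), array([220.1, 110.8]), array([279.1,  81.2]), array([289.9, 100.1]), array([145.5, 101.8]), array([310.5,  71.1]), array([115.9,  -9.4])]
[ 134    0   91  101 5679] [520.3 214.5] [89.9 99.3] 5.3
[ 266    0   45   74 2558] [634.5 215.5] [35.4 80.8] 4.3
[   0   14   30   76 1784] [292.3 273.9] [101.7  59.5] 89.3
[280  84  11  16  66] [627.7 156. ] [ 3.6 18.1] 24.4
[ 474  139   49   35 1063] [881.6  86.8] [78.  39.9] 14.3
[ 262  140   49   52 1871] [624.1  80.3] [53.3 48.9] 86.4
[542 178  18  41 610] [993.3  25.6] [38.9 60.6] 13.9
[296 214   9   8  47] [635.8  23.6] [7.9 8.8] 86.3
[271 223  34  31 756] [ 6.228e+02 -4.000e-01] [35.8 35.4] 56.4
[273 255  34  29 744] [620.7 -38.3] [36.5 37.3] 39.0
[437 271  53  34 941] [859.7 -89.4] [48.3 88.9] 86.1
[436 309  27  17 269] [ 840.9 -135.5] [18.1 58.5] 45.9
[265 310  12  13 149] [ 595.  -101.9] [18.5 13.7] 86.5
[290 310  15  13 125] [ 627.6 -104.2] [18.5 17.9] 85.3
dark [107   0  29   8 181] [120.8   2.9] [0.5198 0.2242 0.137 ]
dark [139  17  49  17 328] [163.7  25.4] [0.5504 0.2003 0.137 ]
w14 [array([185.9, 122.4]), array([179.3, 154.3]), array([261.7, 110.8]), array([277.4, 138.4]), array([ 74. , 148.4]), array([306.2, 103.2]), array([-15. ,  -0.6])]
[  59    0  102  146 9154] [505.8 212.6] [ 80.6 104.4] 4.4
[ 239    0   69  108 5740] [633.1 210. ] [37.1 79.2] 4.3
[264 114   9  13  65] [626.4 160. ] [3.3 9.6] 26.6
[271 128   8  10  52] [630.2 151.3] [3.4 7.4] 22.5
[276 195  32  14 165] [639.1 101.3] [ 9.7 22.2] 86.4
[289 211  11  11  64] [640.6  90.4] [ 3.7 10.7] 40.3
[551 236   9  26 130] [911.8  34.5] [13.1 32.4] 20.4
[296 258   4  23  73] [641.1  46.6] [19.4  2.3] 87.7
[ 253  308   45   34 1096] [620.6  -8.2] [38.4 34.8] 18.0
dark [  0   0  16  21 226] [5.6 7.7] [0.5307 0.2249 0.137 ]
dark [ 55  22  64  30 695] [88.8 37.6] [0.573  0.1985 0.137 ]
dark [ 90 127  77  21 303] [129.7 136.5] [0.5857 0.1624 0.137 ]
```

Run:
```python
from lid import *
def fit(q):
    vx,vy,x,y=cv2.fitLine(np.array(q,np.float32)*1000,cv2.DIST_HUBER,0,.01,.01).ravel()
    return np.round([np.degrees(np.arctan2(vy,vx))%180,x,y],2)
for n in("w13","w14","w15","w7"):
    im,P=load(n); v=im.max(2)
    for b in blobs(v>185,700):
        x,y,w,hh,a=b[1]
        if y==0 and 40<x<300:
            m=b[0]; rows=range(2,int(y+hh*.75),2); 
            R_=[onz("wrist",(np.where(m[r])[0].max(),r),.065,P)[:2] for r in rows]
            L_=[onz("wrist",(np.where(m[r])[0].min(),r),.065 if x>200 else .045,P)[:2] for r in rows]
            cols=range(x+6,x+w-6,3); z=.065 if x>200 else .045
            B_=[onz("wrist",(c,np.where(m[:,c])[0].max()),z,P)[:2] for c in cols]
            print(n,b[1],"R",fit(R_),"L",fit(L_),"front",fit(B_))
```

```text
w13 [ 134    0   91  101 5679] R [ 94.71 572.1  214.72] L [ 33.12 517.   221.55] front [  5.84 526.77 162.52]
w13 [ 266    0   45   74 2558] R [ 94.28 645.6  206.72] L [ 94.4  617.13 208.6 ] front [177.74 630.89 169.27]
w14 [  59    0  102  146 9154] R [ 94.31 566.93 204.45] L [ 33.9  518.29 219.88] front [  3.51 531.17 162.14]
w14 [ 239    0   69  108 5740] R [ 94.2  646.69 202.3 ] L [ 94.29 618.86 205.86] front [  3.52 631.88 169.36]
w15 [ 127    0   88   53 3438] R [ 42.84 567.97 170.13] L [ 94.27 492.19 192.74] front [ 10.1  532.63 163.68]
w7 [   69     0   244    82 11561] R [  7.14 597.34 166.92] L [ 94.33 492.33 196.94] front [  6.36 577.09 168.69]
```

Emit:
arm_command --motion '[0,0,-0.005,0,0,0,1,0,0,-0.005,0,0,0,1,0.004,0,-0.005,0,0,-0.003,1,0.012,0,-0.005,0,0,-0.009,1,0.02,0,-0.005,0,0,-0.015,1,0.029,0,-0.005,0,0,-0.021,1,0.038,0,-0.005,0,0,-0.027,1,0.047,0,-0.005,0,0,-0.033,1,0.055,0,-0.005,0,0,-0.039,1,0.06,0,-0.005,0,0,-0.043,1]'

```text
clock: 26.63
tool_pos: [0.6131, -0.0819, 0.0235]
orientation: [-180.0, -0.0, 94.3]
contact_force: [0.9, 0.1, -1.7]
grip_width: 0.129
grasp_force: 58.5
```

Emit:
arm_command --motion '[0,0,0,0,0,-0.001,1,0,0,0,0,0,-0.001,1,0,0,0,0,0,-0.001,1,0,0,0,0,0,-0.001,1]'

```text
clock: 26.97
tool_pos: [0.6128, -0.0828, 0.0236]
orientation: [-179.9, -0.0, 94.3]
contact_force: [-0.7, 0.5, -2.0]
grip_width: 0.13
grasp_force: 58.5
```

Run:
```python
from lid import *
im,P=shot("w18");print(P[0],P[1].as_euler("xyz",True),read_state()["contact_force"]); v=im.max(2)
circ(im,P,rm=(20,40),x0=200,x1=360)
u=np.array([np.cos(np.radians(94.3)),np.sin(np.radians(94.3)),0]);M=np.array([.5955,.1655,0])
d=P[0]-M;print("tab in unit",d@u,d@[-u[1],u[0],0])
def fit(q):
    vx,vy,x,y=cv2.fitLine(np.array(q,np.float32)*1000,cv2.DIST_HUBER,0,.01,.01).ravel()
    return np.round([np.degrees(np.arctan2(vy,vx))%180,x,y],2)
for s in (-.025,.025):
    q=[]
    for d in np.arange(.05,.2,.01):   # shelf outer edges at z=.008: find strongest gradient near prediction
        e=P[0]+P[1].apply([1,0,0])*d; e[2]=.008
        nrm=np.array([-P[1].apply([1,0,0])[1],P[1].apply([1,0,0])[0],0])
        off=np.arange(-.008,.008,.0005); val=[cv2.getRectSubPix(v,(1,1),tuple(map(float,proj(e+nrm*(s+o),P))))[0,0].astype(float) for o in off]
        g=np.abs(np.gradient(cv2.GaussianBlur(np.array(val).reshape(-1,1),(1,5),0).ravel())); k=g.argmax()
        if g[k]>3:q.append((e+nrm*(s+off[k]))[:2])
    print(s,len(q),fit(q) if len(q)>3 else "")
```

```text
[ 0.61284263 -0.08282089  0.02356613] [-1.79949061e+02 -2.44866503e-02  9.43269045e+01] [ 0.8315159   0.73356832 -2.55917308]
tab in unit -0.2489222312688565 0.0013249699116225757
-0.025 16 [ 94.02 626.05  37.52]
0.025 16 [ 95.05 581.74  40.3 ]
```

Emit:
arm_command --motion '[0.005,0.001,0,0,0,0,1,0.012,0.002,0,0,0,0,1,0.022,0.003,0,0,0,0,1,0.032,0.003,0,0,0,0,1,0.042,0.003,0,0,0,0,1,0.052,0.003,0,0,0,0,1,0.062,0.003,0,0,0,0,1,0.072,0.003,0,0,0,0,1,0.082,0.003,0,0,0,0,1,0.09,0.003,0,0,0,0,1]'

```text
clock: 27.85
tool_pos: [0.6116, -0.0464, 0.0237]
orientation: [-180.0, -0.0, 94.3]
contact_force: [-0.3, -0.7, -2.4]
grip_width: 0.13
grasp_force: 58.5
```

Emit:
arm_command --motion '[0.005,0,0,0,0,0,1,0.012,0,0,0,0,0,1,0.02,0,0,0,0,0,1,0.03,0,0,0,0,0,1,0.037,0,0,0,0,0,1,0.04,0,0,0,0,0,1,0.04,0,0,0,0,0,1]'

```text
clock: 28.43
tool_pos: [0.6104, -0.03, 0.0236]
orientation: [-180.0, -0.1, 94.4]
contact_force: [-0.7, 1.4, -2.4]
grip_width: 0.132
grasp_force: 58.5
```

```bash
cat >> lid.py <<'E'
def unit():
    p,r=pose();u=np.array([np.cos(np.radians(94.3)),np.sin(np.radians(94.3)),0]);d=p-np.array([.5955,.1655,0])
    s=read_state();f=s["contact_force"]
    print("tab unit",(d@u).round(4),(d@[-u[1],u[0],0]).round(4),"F",(f@u).round(1),(f@[-u[1],u[0],0]).round(1),f[2].round(1),"T",s["ft_torque"].round(2),"yaw",s["orientation"][2].round(2),p.round(4))
E
python3 -c "
from lid import *
unit()"
```

```text
tab unit -0.196 -0.0002 F 1.4 0.6 -2.4 T [0.03 0.03 0.03] yaw 94.36 [ 0.6104 -0.03    0.0236]
```

Emit:
arm_command --motion '[0.005,0,0,0,0,0,1,0.014,0,0,0,0,0,1,0.024,0,0,0,0,0,1,0.034,0,0,0,0,0,1,0.044,0,0,0,0,0,1,0.054,0,0,0,0,0,1,0.064,0,0,0,0,0,1,0.074,0,0,0,0,0,1,0.084,0,0,0,0,0,1,0.09,0,0,0,0,0,1]'

```text
clock: 29.27
tool_pos: [0.6077, 0.0058, 0.0236]
orientation: [-180.0, -0.0, 94.3]
contact_force: [0.1, -0.2, -3.3]
grip_width: 0.129
grasp_force: 58.5
```

Emit:
arm_command --motion '[0.005,0,0,0,0,0,1,0.012,0,0,0,0,0,1,0.02,0,0,0,0,0,1,0.03,0,0,0,0,0,1,0.04,0,0,0,0,0,1,0.05,0,0,0,0,0,1,0.056,0,0,0,0,0,1,0.06,0,0,0,0,0,1,0.06,0,0,0,0,0,1]'

```text
clock: 30.02
tool_pos: [0.6059, 0.0298, 0.0236]
orientation: [-180.0, -0.1, 94.4]
contact_force: [-0.8, 0.6, -1.6]
grip_width: 0.13
grasp_force: 58.5
```

```bash
python3 -c "
from lid import *
unit()"
```

```text
tab unit -0.1361 -0.0002 F 0.6 0.7 -1.6 T [0.03 0.11 0.1 ] yaw 94.36 [0.6059 0.0298 0.0236]
```

Emit:
arm_command --motion '[0.005,0,0,0,0,0,1,0.014,0,0,0,0,0,1,0.024,0,0,0,0,0,1,0.034,0,0,0,0,0,1,0.044,0,0,0,0,0,1,0.054,0,0,0,0,0,1,0.064,0,0,0,0,0,1,0.074,0,0,0,0,0,1,0.084,0,0,0,0,0,1,0.09,0,0,0,0,0,1]'

```text
clock: 30.85
tool_pos: [0.6032, 0.0656, 0.0236]
orientation: [-180.0, -0.0, 94.3]
contact_force: [-1.7, -0.7, -2.4]
grip_width: 0.129
grasp_force: 58.5
```

Emit:
arm_command --motion '[0.005,0,0,0,0,0,1,0.014,0,0,0,0,0,1,0.024,0,0,0,0,0,1,0.034,0,0,0,0,0,1,0.044,0,0,0,0,0,1,0.054,0,0,0,0,0,1,0.064,0,0,0,0,0,1,0.074,0,0,0,0,0,1,0.084,0,0,0,0,0,1,0.09,0,0,0,0,0,1]'

```text
clock: 31.68
tool_pos: [0.6004, 0.1015, 0.0236]
orientation: [-180.0, -0.0, 94.3]
contact_force: [-1.0, -0.9, -2.5]
grip_width: 0.13
grasp_force: 58.5
```

```bash
python3 -c "
from lid import *
unit()"
```

```text
tab unit -0.0642 -0.0001 F -0.9 1.1 -2.5 T [-0.37  0.17  0.08] yaw 94.34 [0.6004 0.1015 0.0236]
```

Emit:
arm_command --motion '[0.005,0,0,0,0,0,1,0.014,0,0,0,0,0,1,0.024,0,0,0,0,0,1,0.034,0,0,0,0,0,1,0.044,0,0,0,0,0,1,0.054,0,0,0,0,0,1,0.064,0,0,0,0,0,1,0.074,0,0,0,0,0,1,0.082,0,0,0,0,0,1,0.088,0,0,0,0,0,1]'

```text
clock: 32.52
tool_pos: [0.5978, 0.1363, 0.0236]
orientation: [-180.0, -0.0, 94.3]
contact_force: [-0.8, -1.1, -2.3]
grip_width: 0.128
grasp_force: 58.5
```

Emit:
arm_command --motion '[0.003,0,0,0,0,0,1,0.006,0,0,0,0,0,1,0.009,0,0,0,0,0,1,0.012,0,0,0,0,0,1,0.015,0,0,0,0,0,1,0.015,0,0,0,0,0,1]'

```text
clock: 33.02
tool_pos: [0.5973, 0.1419, 0.0237]
orientation: [-180.0, -0.0, 94.3]
contact_force: [-2.5, -2.1, -2.0]
grip_width: 0.132
grasp_force: 58.5
```

```bash
python3 -c "
from lid import *
unit()"
```

```text
tab unit -0.0237 -0.0001 F -1.9 2.7 -2.0 T [-0.36  0.36 -0.02] yaw 94.31 [0.5973 0.1419 0.0237]
```

Emit:
arm_command --motion '[0.002,0,0,0,0,0,1,0.004,0,0,0,0,0,1,0.006,0,0,0,0,0,1,0.008,0,0,0,0,0,1,0.01,0,0,0,0,0,1,0.01,0,0,0,0,0,1]'

```text
clock: 33.52
tool_pos: [0.5971, 0.1459, 0.0237]
orientation: [-180.0, -0.0, 94.3]
contact_force: [-1.8, -1.7, -1.9]
grip_width: 0.129
grasp_force: 58.6
```

```bash
python3 -c "
from lid import *
unit()"
```

```text
tab unit -0.0196 -0.0001 F -1.5 1.9 -1.9 T [-0.41  0.49  0.03] yaw 94.32 [0.5971 0.1459 0.0237]
```

Still no contact with the back stop, so I'll ease on slowly until the force rises.

Emit:
arm_command --motion '[0.002,0,0,0,0,0,1,0.004,0,0,0,0,0,1,0.006,0,0,0,0,0,1,0.007,0,0,0,0,0,1,0.007,0,0,0,0,0,1]'

```text
clock: 33.93
tool_pos: [0.597, 0.1465, 0.0237]
orientation: [-180.0, 0.1, 94.3]
contact_force: [-1.7, -6.1, -1.7]
grip_width: 0.128
grasp_force: 58.6
```

```bash
python3 -c "
from lid import *
unit()"
```

```text
tab unit -0.0191 -0.0001 F -5.9 2.1 -1.7 T [-0.94  0.51  0.09] yaw 94.25 [0.597  0.1465 0.0237]
```

Emit:
arm_command --motion '[-0.003,0,0.004,0,0,0,1,-0.003,0,0.004,0,0,0,1,-0.003,0,0.004,0,0,0,0.5,-0.003,0,0.004,0,0,0,0.5,-0.003,0,0.004,0,0,0,0.5,-0.003,0,-0.04,0,0,0,0.5,-0.003,0,-0.1,0,0,0,0.5,-0.003,0,-0.18,0,0,0,0.5,-0.003,0,-0.28,0,0,0,0.5,-0.003,0,-0.38,0,0,0,0.5]'

```text
clock: 34.77
tool_pos: [0.5972, 0.1482, 0.177]
orientation: [180.0, -0.0, 94.4]
contact_force: [1.4, -0.1, 0.0]
grip_width: 0.252
grasp_force: 0.0
```

Emit:
arm_command --motion '[-0.1,0,-0.15,0,0,0,1,-0.2,0,-0.15,0,0,0,1,-0.2,0,-0.15,0,0,0,1,-0.2,0,-0.15,0,0,0,1,-0.2,0,-0.15,0,0,0,1,-0.2,0,-0.15,0,0,0,1]'

```text
clock: 35.27
tool_pos: [0.6031, 0.0695, 0.2352]
orientation: [-180.0, -0.1, 94.4]
contact_force: [0.6, 1.0, 0.6]
grip_width: 0.0
grasp_force: 0.0
```

Run:
```python
from lid import *
im,P=shot("w19");print(P[0],P[1].as_euler("xyz",True))
U=lambda x,y,z:np.array([.5955-.075*x-.9972*y,.1655+.9972*x-.075*y,z])
print("pred tab",proj(U(-.019,0,.042),P),"lever",proj(U(.062,.066,.137),P),"pots",[proj(U(x,0,.031),P) for x in (.135,.095,.06)])
h,s,v=cv2.split(cv2.cvtColor(im,cv2.COLOR_BGR2HSV))
m=v<60; m[270:]=0; m[:,:60]=0; m[:,420:]=0
for b in blobs(m,25): print("dark",b[1],b[2].round(1),onz("wrist",b[2],.042,P).round(4),onz("wrist",b[2],.137,P).round(4))
circ(im,P,rm=(10,19),x0=180,x1=380)
t=capture("top");cv2.imwrite("pics/top2.png",t);c=capture("scene");cv2.imwrite("pics/scene2.png",c)
for n,i in(("top",t),("scene",c)):
    m=i.max(2)<50
    for b in blobs(m,8):
        if b[1][4]<400: print(n,b[1],b[2].round(1),onz(n,b[2],.137).round(3))
```

```text
[0.60305382 0.06948482 0.2352446 ] [-1.79990066e+02 -1.21164316e-01  9.44203420e+01]
pred tab [276.  115.5] lever [184.6  11.6] pots [array([276.4, -23.8]), array([276.3,   9.5]), array([276.2,  40.7])]
dark [165   0  54  15 500] [186.2   5.6] [0.4964 0.2596 0.042 ] [0.5257 0.2272 0.137 ]
dark [84 20  5 14 50] [86.2 26.9] [0.3774 0.2462 0.042 ] [0.4412 0.2177 0.137 ]
dark [70 26  5  6 26] [72.  28.5] [0.3567 0.2473 0.042 ] [0.4266 0.2184 0.137 ]
dark [77 26  5  7 28] [79.1 29. ] [0.3674 0.2451 0.042 ] [0.4341 0.2169 0.137 ]
dark [183  29  47   7 233] [205.9  31.8] [0.5202 0.2298 0.042 ] [0.5425 0.2061 0.137 ]
dark [66 33  7  9 42] [68.9 36.9] [0.3534 0.2374 0.042 ] [0.4242 0.2114 0.137 ]
dark [60 43  7  8 35] [63.  46.4] [0.3458 0.2269 0.042 ] [0.4188 0.204  0.137 ]
dark [67 42  8 10 34] [70.9 46.6] [0.3579 0.2251 0.042 ] [0.4274 0.2027 0.137 ]
dark [69 46 12 13 61] [74.7 51.9] [0.3644 0.218  0.042 ] [0.432  0.1977 0.137 ]
dark [226  97  10   5  38] [230.8  99.1] [0.5509 0.1602 0.042 ] [0.5644 0.1567 0.137 ]
dark [211  98  11   3  33] [216.  99.] [0.5359 0.1598 0.042 ] [0.5537 0.1564
[... 2133 characters left out ...]
137]
scene [ 16 124  14  20 154] [ 21.2 132.6] [ 0.277 -0.72   0.137]
scene [ 37 125   6   3  18] [ 39.5 126. ] [ 0.258 -0.679  0.137]
scene [413 177   9   9  69] [416.9 180.7] [0.52  0.236 0.137]
scene [ 57 189  18  19 243] [ 65.6 197.7] [ 0.491 -0.573  0.137]
scene [191 195   4   4  14] [192.5 196.5] [ 0.515 -0.286  0.137]
scene [415 194   3   3   9] [416. 195.] [0.559 0.223 0.137]
scene [373 205   5   9  39] [375. 209.] [0.588 0.121 0.137]
scene [376 216   5   6  25] [377.9 218.4] [0.613 0.122 0.137]
scene [124 221   8  14  81] [127.3 227.3] [ 0.583 -0.425  0.137]
scene [373 231  11  11  86] [377.8 235.9] [0.656 0.112 0.137]
scene [257 319  18   9 141] [265.8 322.9] [ 0.821 -0.142  0.137]
```

Emit:
arm_command --motion '[0.29,-0.166,0,0,0,0,1,0.29,-0.166,0,0,0,0,1,0.29,-0.166,0,0,0,0,1,0.29,-0.166,0,0,0,0,1,0.29,-0.166,0,0,0,0,1,0.29,-0.166,0,0,0,0,1,0.29,-0.166,0,0,0,0,1,0.29,-0.166,0,0,0,0,1]'

```text
clock: 36.08
tool_pos: [0.529, 0.1764, 0.2357]
orientation: [180.0, 0.1, 94.2]
contact_force: [0.2, -1.7, -0.2]
grip_width: 0.0
grasp_force: 0.0
```

```bash
cat >> lid.py <<'E'
U=lambda x,y,z:np.array([.5955-.075*x-.9972*y,.1655+.9972*x-.075*y,z])
def inU(p): d=np.array(p)-[.5955,.1655,0]; return np.round([d@[-.075,.9972,0],d@[-.9972,-.075,0],p[2]],4)
E
python3 - <<'E'
from lid import *
im,P=shot("w20");print(P[0],P[1].as_euler("xyz",True),inU(P[0]))
print("lever",proj(U(.062,.066,.137),P),"pots",[proj(U(x,0,.031),P) for x in (.135,.095,.06)])
g=cv2.GaussianBlur(cv2.cvtColor(im,cv2.COLOR_BGR2GRAY),(3,3),0)
c=cv2.HoughCircles(cv2.resize(g,None,fx=3,fy=3,interpolation=cv2.INTER_CUBIC)[:,900:1260],cv2.HOUGH_GRADIENT,1,40,param1=40,param2=14,minRadius=36,maxRadius=60)
for x in (c[0][:10] if c is not None else []):
    p=np.array([(x[0]+900)/3,x[1]/3]); print(p.round(1),(x[2]/3).round(1),inU(onz("wrist",p,.031,P)))
h,s,v=cv2.split(cv2.cvtColor(im,cv2.COLOR_BGR2HSV))
m=v<60; m[260:]=0; m[:,:200]=0; m[:,400:]=0
for b in blobs(m,60): print("dark",b[1],b[2].round(1),inU(onz("wrist",b[2],.137,P)))
# brightness profile along the row centreline
print([int(v[tuple(int(round(k)) for k in proj(U(x,0.0,.031),P)[::-1])]) for x in np.arange(.0,.19,.003)])
E
```

```text
[0.52900756 0.17641913 0.23567481] [1.79970785e+02 7.20910955e-02 9.41520914e+01] [0.0159 0.0655 0.2357]
lever [275.1 158.9] pots [array([339.5,  76.3]), array([339.1, 114.1]), array([338.3, 147.2])]
[338.5 217.5] 12.3 [-0.0178 -0.0038  0.031 ]
dark [ 255  128   36   36 1030] [272.7 145.4] [0.0719 0.0677 0.137 ]
[195, 207, 173, 187, 184, 180, 182, 182, 182, 180, 182, 183, 183, 182, 188, 189, 191, 188, 189, 189, 189, 190, 191, 191, 188, 190, 189, 189, 188, 192, 191, 190, 190, 191, 189, 190, 191, 185, 183, 183, 191, 190, 190, 187, 189, 189, 190, 191, 189, 190, 192, 182, 182, 183, 184, 184, 184, 185, 186, 184, 183, 184, 172, 181]
```

Emit:
arm_command --motion '[0,0,0.09,0,0,0,1,0,0,0.18,0,0,0,1,0,0,0.25,0,0,0,1,0,0,0.25,0,0,0,1,0,0,0.25,0,0,0,1,0,0,0.25,0,0,0,1]'

```text
clock: 36.63
tool_pos: [0.5299, 0.1774, 0.1372]
orientation: [179.8, -0.0, 94.2]
contact_force: [0.8, -0.4, 0.7]
grip_width: 0.001
grasp_force: 0.0
```

Emit:
arm_command --motion '[0.025,0,0,0,0,0,1,0.05,0,0,0,0,0,1,0.075,0,0,0,0,0,1,0.1,0,0,0,0,0,1,0.125,0,0,0,0,0,1,0.15,0,0,0,0,0,1,0.175,0,0,0,0,0,1,0.195,0,0,0,0,0,1,0.21,0,0,0,0,0,1,0.22,0,0,0,0,0,1]'

```text
clock: 37.47
tool_pos: [0.521, 0.267, 0.1353]
orientation: [-180.0, 0.0, 94.4]
contact_force: [0.5, -0.6, -0.9]
grip_width: 0.001
grasp_force: 0.4
```

Run:
```python
from lid import *
im,P=shot("w21");print(P[0],inU(P[0]),read_state()["contact_force"])
```

```text
[0.52104579 0.26700456 0.13528977] [0.1068 0.0666 0.1353] [-0.45695467  0.41395493 -0.49050431]
```

Emit:
arm_command --motion '[0.005,0,0,0,0,0,1,0.01,0,0,0,0,0,1,0.015,0,0,0,0,0,1,0.02,0,0,0,0,0,1,0.025,0,0,0,0,0,1,0.03,0,0,0,0,0,1,0.03,0,0,0,0,0,1]'

```text
clock: 38.1
tool_pos: [0.5209, 0.2755, 0.1356]
orientation: [-180.0, 0.2, 94.2]
contact_force: [0.1, -4.6, -0.5]
grip_width: -0.002
grasp_force: 2.3
```

Run:
```python
from lid import *
im,P=shot("w22");print(P[0],inU(P[0]),read_state()["contact_force"])
```

```text
[0.52085345 0.27547065 0.13563766] [0.1153 0.0662 0.1356] [ 0.36056544 -5.90964133  0.46605498]
```

The lever is hard against its end stop at the expected place. I'll back off, rise and check.

Emit:
arm_command --motion '[-0.05,0,0,0,0,0,1,-0.15,0,0,0,0,0,1,-0.2,0,-0.1,0,0,0,1,-0.25,0,-0.2,0,0,0,1,-0.25,0,-0.3,0,0,0,1,-0.25,0,-0.3,0,0,0,1,-0.25,0,-0.3,0,0,0,1,-0.25,0,-0.3,0,0,0,1]'

```text
clock: 38.82
tool_pos: [0.5277, 0.1797, 0.2556]
orientation: [-180.0, -0.1, 94.4]
contact_force: [-0.7, 0.5, -1.3]
grip_width: 0.001
grasp_force: 0.0
```

Run:
```python
from lid import *
im,P=shot("w23");print(inU(P[0]),"ball on pred",proj(U(.138,.066,.137),P),"tab pred",proj(U(-.019,0,.042),P))
v=im.max(2);m=v<60; m[265:]=0; m[:,:180]=0; m[:,420:]=0
for b in blobs(m,60): print("dark",b[1],b[2].round(1),inU(onz("wrist",b[2],.137,P)),inU(onz("wrist",b[2],.042,P)))
print([int(v[tuple(int(round(k)) for k in proj(U(x,0.0,.031),P)[::-1])]) for x in np.arange(.03,.17,.003)])
c=capture("scene"); h=cv2.cvtColor(c,cv2.COLOR_BGR2HSV); t=capture("top"); ht=cv2.cvtColor(t,cv2.COLOR_BGR2HSV)
for n,k in(("scene",h),("top",ht)):
    for b in blobs((k[...,0]<20)&(k[...,1]>120)&(k[...,2]>60),8):
        q=onz(n,b[2],.035); 
        if abs(q[0]-.45)<.06 and abs(q[1]+.3)<.06: print(n,"dropper",b[1],q.round(3))
```

```text
[0.0192 0.0666 0.2556] ball on pred [277.1  62.9] tab pred [334.5 219.7]
dark [259  47  33  33 845] [274.9  62.4] [0.1384 0.0677 0.137 ] [0.1536 0.0681 0.042 ]
[178, 179, 180, 180, 187, 184, 186, 188, 186, 187, 186, 187, 188, 186, 187, 186, 186, 188, 185, 187, 188, 185, 187, 187, 186, 187, 186, 178, 180, 183, 188, 185, 186, 187, 186, 187, 189, 188, 186, 188, 187, 180, 180, 182, 182, 181, 180]
scene dropper [191 198   8  11  70] [ 0.464 -0.299  0.035]
top dropper [345 242   5   5  20] [ 0.446 -0.297  0.035]
```

```bash
python3 -c "
from cell import *
print(sign_off())"
```

```text
the job is handed in; nothing more can be done
None
```

The job is done and handed in: the dropper stands in the tray, the three pots present stand in a row on the shelf (widest gap about 8 mm), the shelf is against its back stop, and the lever is on. The judge's result was not shown.

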